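# Switch off and cover the charger bank, stack the battery cases

### The arm

A 6-joint arm with a two-finger parallel gripper is mounted at the origin on the work surface; the furniture and walls round the work are solid. World frame = base frame: x ahead of the robot, y to its left, z up, the work surface at z = 0. Lengths are in m, angles in rad, forces in N, time in s.
With the tool pointing down it reaches from about 0.35 to 0.775 m from the base axis. Payload 7.3 kg.
Tool frame: the origin (TCP) lies at the very end of the fingers, on their centre line; the grasp point (between the pads) lies 19 mm behind it; z points along the fingers, y is the direction in which the jaws open and shut (so a half turn about z gives the same grasp; the last joint's range is limited). The gripper opens to 92 mm and grips with 3 to 60 N. Pads are 19 mm wide; open, the fingers measure 130 mm over their backs; the gripper's body (75 mm by 190 mm) begins 47 mm behind the grasp point.
Start: joints at [0.996, 0.342, 1.524, -0, 1.275, -0.146], TCP at [0.218, 0.477, 0.207] pointing down, gripper open.
Joint ranges: [-2.53, 2.53], [-0.77, 2.02], [0.04, 2.7], [-1, 4.14], [0.28, 2.66], [-3.11, 3.11]. Speed limits (rad/s): [2.57, 2.57, 3.14, 3.14, 3.14, 3.14].

### API

Orientations are given as [roll, pitch, yaw] about the fixed x, y, z axes, in that order (R = Rz(yaw) Ry(pitch) Rx(roll)).
In Python, from cell import monitor, eyes, order gives the robot as it stands. The module is installed in compiled form; this text tells all that it offers.
- The arm moves only by the tool carry_out, never from a script. Its argument "targets" is a list of rows, each a list of 2 entries, a list of its own where there are three numbers: the shift along the tool's x, y, z in m, then the turn about the tool's z in rad. In form: [[[dx, dy, dz], twist], ...]. A call has 1 to 10 rows; each row shifts and turns the pose as measured when the row begins, along the tool's axes as they then stand; what a row does not reach is not made up. A row lasts 1/8 s, in which the tool goes at most 62.5 mm and 10.7 degrees, less where a joint would pass 70% of its speed; a pose out of reach is approached as far as the arm can. A call is refused whole if a number of a shift passes 0.0625 or a number of a turn 0.188, either way. A call with a gripper value outside its range is refused whole. "fingers" is the closure, from 0 (fully open) to 1 (shut), set as the call begins (left out, the last holds). The fingers move at their own pace and stop on an object; "grip_force" is the grip in N (left out, the last holds). Time passes only in rows, so rows that do not move let the fingers close. It gives the time, the measured TCP pose, the force and the opening at its end, in the units of the state.
- monitor.observe(): the state, without advancing time (a new reading comes with each control period).
- eyes.read_camera(name): name is "side" or "top"; returns the picture (384x512x3 uint8, red, green, blue); there is no depth.
- eyes.camera_info(name): a dict with "K" (3x3 intrinsics, pixels), "rvec" (rotation vector, rad) and "tvec" (3), from world to camera coordinates, as OpenCV has them. Camera axes: x right, y down, z forward; pixel columns grow to the right and rows downward; lengths in m; the calibration is good to about 2 mm. A picture is of the moment at which its call begins. camera_info takes no time and is no camera call.
- order.hand_in(): hands the job in, once; it reports no verdict.
The state is a dict: "time": time; "qpos": joint angles; "qvel": joint speeds; "joint_efforts": joint torques, N m; "tool_pos": TCP position; "tool_rot": TCP orientation; "contact_force": force on the tool from outside, world axes, zero at the start; "torque": the same for the moment, N m; "opening": finger opening in m.
Only numpy, scipy, OpenCV 4.12 (cv2) and the standard library are available. Lean on these libraries where they do the work, as an engineer would, in place of code of your own. Each camera call takes 0.05 s, during which the arm holds its last target.

### The job

Shut the charging bench down for the night. First switch off every lever of the charger's switch bank with a single finger drag along the row, not lifting away from the bank between the first lever and the last; after that fold the bank's guard flap fully shut over the levers, and stack all the closed battery cases squarely in one column on the plywood base board, centred on it and lying along its length, the longest at the bottom and each next shorter one on top. Keep the cases off the switch bank, and leave the bottle and the roll of tape where they are.

Things in the scene. Friction and masses are not known exactly. Their poses are not given: they have to be found in the camera images.
- bank: Fixed switch bank of the charging outlets: a low aluminium bar with black end caps, 270 long (its x), 72 wide, 36 tall (41 at the caps). Origin at the centre of its underside, z up. On its centre line five levers stand in a row at x = +80, +40, 0, -40, -80 mm. They throw along the row: on = nearly upright, leaning a little to +x; off = laid over towards -x.
- bank_row (a point): middle of the row of levers, at the height of their hinges (36 mm above the bench); axes as the bank's. Each lever is a 9 mm rod with a 13 mm ball on its end, ball top 45.5 mm from the hinge; no spring: it stays where left (about 1.3 N at the ball moves it). Tops: 81 mm above the bench upright, 65 mm laid fully over.
- bank_start (a point): point over the bank's +x end, 125 mm from its middle and 69 mm above the bench. Closed fingertips drawn level from here along the row to the -x end, tips 66 to 72 mm above the bench, lay each lever over and ride across it; lower they jam against a laid lever, higher they leave levers on.
- lever_0 (a joint): angle of lever 0 of the bank (rad), the first, at the +x end (hinge at bank x = +80 mm): 0 = upright, -0.25 = leaning to +x (on), 0.95 = laid right over to -x (off); off counts from 0.55
- lever_1 (a joint): angle of lever 1 of the bank (rad), counted from the +x end (hinge at bank x = +40 mm): 0 = upright, -0.25 = leaning to +x (on), 0.95 = laid right over to -x (off); off counts from 0.55
- lever_2 (a joint): angle of lever 2 of the bank (rad), counted from the +x end (hinge at bank x = +0 mm): 0 = upright, -0.25 = leaning to +x (on), 0.95 = laid right over to -x (off); off counts from 0.55
- lever_3 (a joint): angle of lever 3 of the bank (rad), counted from the +x end (hinge at bank x = -40 mm): 0 = upright, -0.25 = leaning to +x (on), 0.95 = laid right over to -x (off); off counts from 0.55
- lever_4 (a joint): angle of lever 4 of the bank (rad), the last, at the -x end (hinge at bank x = -80 mm): 0 = upright, -0.25 = leaning to +x (on), 0.95 = laid right over to -x (off); off counts from 0.55
- guard (a joint): opening angle (rad) of the bank's guard flap, a stiff-hinged grey plastic panel 258 long x 88 wide x 4 thick with an 18 mm lip on its free edge: 0 = shut, lying level 72 to 76 mm above the bench over the levers; about 1.57 = upright; at the start it stands open, leaning back past upright. It has no spring and stays where it is left; 1 to 3 N at its free edge moves it.
- guard_hinge (a point): middle of the guard flap's hinge line, which runs along the bank's x on its -y side, 46 mm from the row and 72 mm above the bench; axes as the bank's. The flap swings up and over from here, so it is shut by pushing it from its outer (-y) side towards +y and then down
- guard_edge (a point): middle of the guard flap's free edge, 88 mm from the hinge line (moves with the flap; its y points from hinge to edge, its z out of the flap's outer face)
- base: Fixed storage base: a flat plywood board 176 x 78 x 12 mm lying on the bench, no rim. Origin at the centre of its underside, x along its length, z up.
- base_top (a point): centre of the base board's top face, 12 mm above the bench; axes as the board's
- case_a_mid (a point): centre (half-way up) of a closed grey plastic battery case with flat top and bottom, 150 long (its x) x 50 wide (its y) x 40 tall (its z), 0.34 kg or so, the longest; may be absent
- case_b_mid (a point): centre (half-way up) of a closed grey plastic battery case with flat top and bottom, 132 long (its x) x 50 wide (its y) x 40 tall (its z), 0.31 kg or so; may be absent
- case_c_mid (a point): centre (half-way up) of a closed grey plastic battery case with flat top and bottom, 114 long (its x) x 50 wide (its y) x 40 tall (its z), 0.28 kg or so; may be absent
- case_d_mid (a point): centre (half-way up) of a closed grey plastic battery case with flat top and bottom, 96 long (its x) x 50 wide (its y) x 40 tall (its z), 0.25 kg or so; may be absent
- case_e_mid (a point): centre (half-way up) of a closed grey plastic battery case with flat top and bottom, 78 long (its x) x 50 wide (its y) x 40 tall (its z), 0.22 kg or so, the shortest; may be absent
- oil_bottle: bystander: squeeze bottle with a pointed cap, 52 across x 140 tall, standing; origin at the centre of its underside
- masking_tape: bystander: roll of masking tape lying flat, 104 across x 24; origin at the centre of its underside
Mind the look-alikes: they are no part of the job. What is shaped like the part that bears case_b_mid but yellow is not meant.

How it is judged:
By the outcome, as a careful person would: the job done as asked, in the order asked, and still so for the second after the job is handed in, with the robot touching nothing.
Of case_a, case_b, case_c, case_d, case_e only 4 to 5 are there at a start; the rules pass over those that are not, and their reading is None.
At some moment in a run one of case_d, case_e may be knocked a few centimetres aside while the robot is not near it.
Once in a run the grip may slacken for a moment while it holds something.
It also fails if it takes over 208 s, if anything falls off the work surface, if the arm or the gripper's body presses on something with over 40 N, if the wrist force passes 120 N, or if a joint passes its speed limit or range.

## Working session

There is one attempt and no reset: what is moved stays moved. The work goes in short steps, Python scripts to look and compute and a tool call to move; the robot and the scene stay as the last step left them, time stands still between calls to the robot, and variables do not carry over. Pictures are saved under pics/ and viewed, and the job is handed in when it is done.

Besides the shell and the picture viewer there is one more tool, called by a JSON object that holds its "name" and its "arguments". carry_out: Moves the arm, as the interface text tells. Its arguments: {"type":"object","properties":{"targets":{"type":"array","items":{"type":"array"}},"fingers":{"type":"number"},"grip_force":{"type":"number"}},"required":["targets"]}

```bash
mkdir -p pics; python3 - <<'E'
from cell import monitor, eyes, order
import cv2
print(monitor.observe())
for n in ("side","top"):
    im=eyes.read_camera(n); cv2.imwrite(f"pics/{n}0.png",cv2.resize(im[:,:,::-1],(800,600),interpolation=cv2.INTER_CUBIC)); cv2.imwrite(f"{n}0raw.png",im[:,:,::-1])
    print(n,eyes.camera_info(n))
E
```

```text
{'time': 0.0, 'qpos': array([ 9.95974530e-01,  3.42673396e-01,  1.52503650e+00, -3.82566897e-05,
        1.27535562e+00, -1.46006530e-01]), 'qvel': array([-0.00083591, -0.00028002, -0.00076429,  0.00147128, -0.00107611,
       -0.0006428 ]), 'joint_efforts': array([-2.34065956e-03, -4.31260943e+01, -2.44219494e+01,  7.15523330e-02,
        5.61645732e-02, -9.53702670e-05]), 'tool_pos': array([0.21804711, 0.47709997, 0.20586377]), 'tool_rot': array([-3.14013014e+00, -1.78090570e-04,  2.71278842e+00]), 'contact_force': array([ 0.55863856,  1.08619389, -0.63222364]), 'torque': array([ 0.01222223, -0.01030639,  0.01082672]), 'opening': 0.09175705823582059}
side {'K': array([[431.3814759 ,   0.        , 259.9936396 ],
       [  0.        , 431.3814759 , 193.12582027],
       [  0.        ,   0.        ,   1.        ]]), 'rvec': array([ 0.06521891, -2.68470583,  1.58788702]), 'tvec': array([0.4904865 , 0.03597572, 1.38066792])}
top {'K': array([[384.99056838,   0.        , 255.49567004],
       [  0.        , 384.99056838, 185.17861352],
       [  0.        ,   0.        ,   1.        ]]), 'rvec': array([ 2.10294351, -2.14605644,  0.23144856]), 'tvec': array([0.05885563, 0.51452436, 0.99921954])}
```

View pics/side0.png

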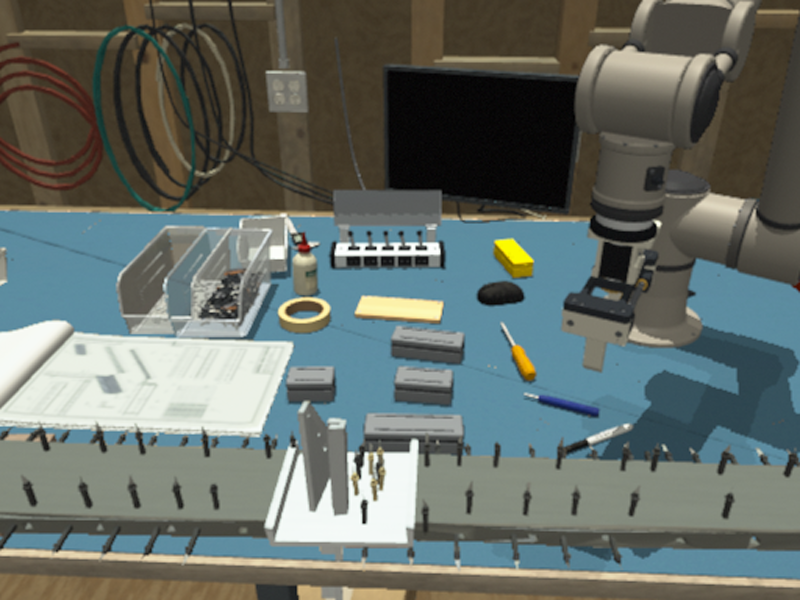

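View pics/top0.png

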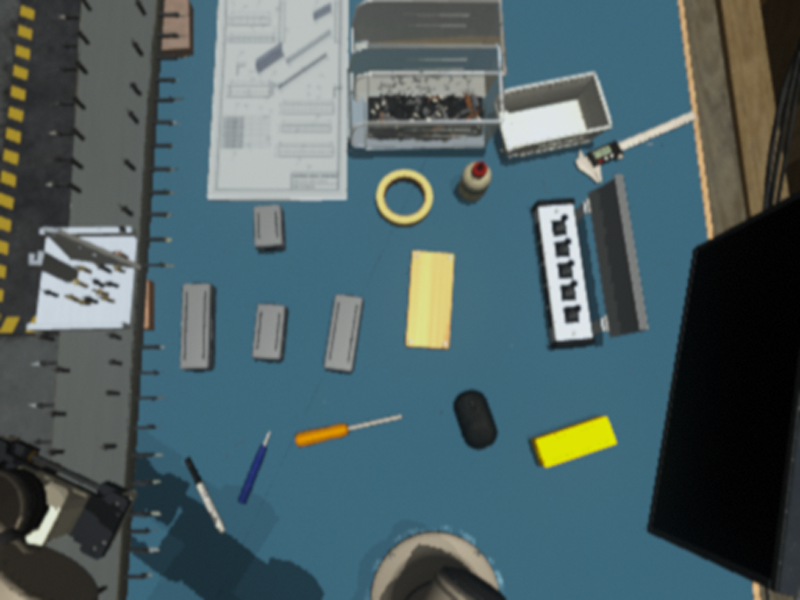

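The top view shows four grey cases at about (197,326), (269,332), (343,333) and (268,228) px of 800x600. The base is at (430,300), the bank at (565,272) with its flap to the right (world -y), and the tape and bottle are above. The yellow look-alike is at (575,441). Next I'll measure them.

```bash
cat > h.py <<'E'
import numpy as np, cv2
from cell import monitor, eyes, order
I={n:eyes.camera_info(n) for n in("side","top")}
def ray(n,u,v):
    c=I[n];R,_=cv2.Rodrigues(c["rvec"]);d=np.linalg.inv(c["K"])@np.array([u,v,1.]);return -R.T@c["tvec"],R.T@d
def onz(n,u,v,z):
    o,d=ray(n,u,v);return o+d*(z-o[2])/d[2]
def proj(n,p):
    c=I[n];return cv2.projectPoints(np.array([p],float),c["rvec"],c["tvec"],c["K"],None)[0].ravel()
def rect(n,cnt,z):
    P=np.array([onz(n,*p,z)[:2] for p in cnt.reshape(-1,2).astype(float)])
    (c,s,a)=cv2.minAreaRect((P*1000).astype(np.float32))
    if s[0]<s[1]: s=(s[1],s[0]);a+=90
    a=(a+90)%180-90
    return np.array(c)/1000,s,a
E
python3 - <<'E'
from h import *
im=cv2.imread("top0raw.png")
for p in [(197,326),(269,332),(343,333),(268,228),(430,300),(150,260),(565,272),(300,400)]:
    u,v=int(p[0]*.64),int(p[1]*.64); print(p,im[v,u],cv2.cvtColor(im[v:v+1,u:u+1],cv2.COLOR_BGR2HSV)[0,0])
hsv=cv2.cvtColor(im,cv2.COLOR_BGR2HSV)
def show(m,z,lo=150,roi=(95,330,100,400)):
    mm=np.zeros_like(m);y0,y1,x0,x1=roi[0],roi[1],roi[2],roi[3];mm[y0:y1,x0:x1]=m[y0:y1,x0:x1]
    for c in cv2.findContours(mm,cv2.RETR_EXTERNAL,cv2.CHAIN_APPROX_NONE)[0]:
        if cv2.contourArea(c)>lo: print(z,cv2.boundingRect(c),cv2.contourArea(c),*rect("top",c,z))
print("grey"); g=((hsv[...,1]<60)&(hsv[...,2]<175)&(hsv[...,2]>60)).astype(np.uint8)*255
show(g,.04)
print("wood"); show(cv2.inRange(hsv,(10,50,130),(32,220,255)),.012)
E
```

```text
(197, 326) [140 142 139] [ 70   5 142]
(269, 332) [144 146 143] [ 70   5 146]
(343, 333) [148 151 148] [ 60   5 151]
(268, 228) [139 140 138] [ 75   4 140]
(430, 300) [130 212 224] [ 26 107 224]
(150, 260) [123 104  65] [100 120 123]
(565, 272) [66 65 62] [98 15 66]
(300, 400) [123 104  62] [ 99 126 123]
grey
0.04 (161, 194, 23, 37) 637.5 [0.44843771 0.27548462] (98.2011489868164, 52.454254150390625) -4.819953918457031
0.04 (207, 188, 25, 50) 850.0 [0.44409808 0.1472912 ] (133.3094482421875, 51.00339126586914) -8.962890625
0.04 (115, 181, 22, 56) 1004.5 [0.46099106 0.40088321] (151.4061279296875, 55.78614807128906) 0.9011005759239197
0.04 (162, 131, 20, 28) 461.0 [0.63970966 0.28142108] (79.22001647949219, 52.406227111816406) 3.961219549179077
0.04 (342, 122, 56, 97) 3283.5 [ 0.55683148 -0.26428586] (269.1451110839844, 124.12191009521484) 4.765687942504883
0.04 (294, 103, 21, 26) 300.0 [ 0.72207263 -0.09466827] (77.64871215820312, 54.03131103515625) -27.90496826171875
0.04 (368, 95, 18, 23) 179.0 [ 0.7437135  -0.30730637] (68.24452209472656, 34.640132904052734) 48.111793518066406
wood
0.012 (259, 160, 32, 63) 1629.5 [ 0.50581482 -0.00666948] (176.78778076171875, 79.16670227050781) -5.2883453369140625
0.012 (241, 109, 36, 34) 939.0 [0.70168848 0.03483382] (102.48297119140625, 101.6265640258789) 89.12422180175781
```

```bash
python3 - <<'E'
import cv2
im=cv2.imread("top0raw.png")
cv2.imwrite("pics/bank0.png",cv2.resize(im[100:240,325:430],(600,800)[::1],interpolation=cv2.INTER_CUBIC)[:600] if 0 else cv2.resize(im[105:235,325:430],None,fx=4.5,fy=4.5,interpolation=cv2.INTER_CUBIC))
im=cv2.imread("side0raw.png")
cv2.imwrite("pics/bank0s.png",cv2.resize(im[110:180,200:300],None,fx=8,fy=8,interpolation=cv2.INTER_CUBIC))
E
```

```text
(no output)
```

View pics/bank0.png

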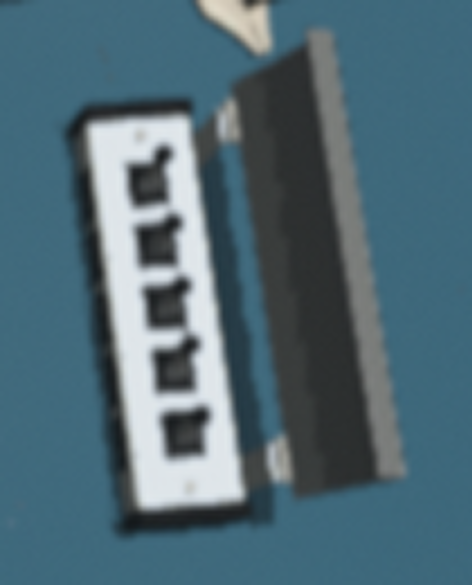

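View pics/bank0s.png

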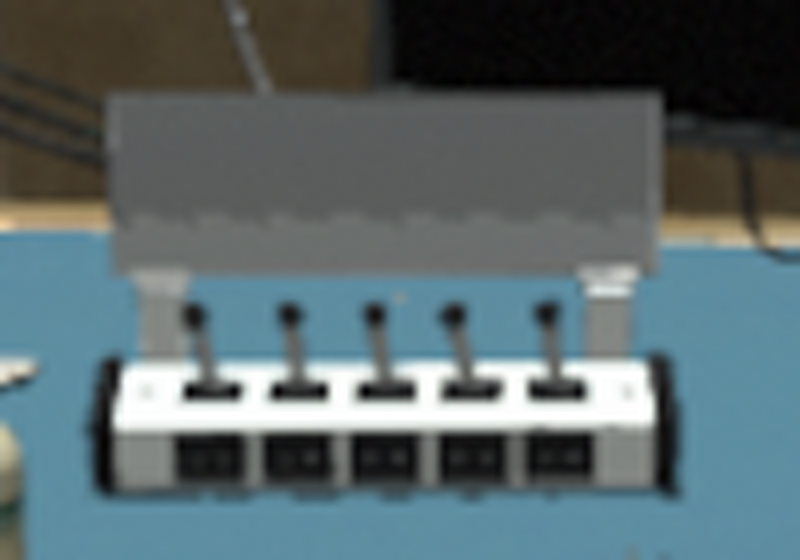

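```bash
python3 - <<'E'
from h import *
for n in I: print(n,ray(n,255,190)[0])
im=cv2.imread("top0raw.png");hsv=cv2.cvtColor(im,cv2.COLOR_BGR2HSV)
m=((hsv[...,1]<60)&(hsv[...,2]>185)).astype(np.uint8)*255
mm=np.zeros_like(m);mm[120:230,335:385]=m[120:230,335:385]
for c in cv2.findContours(mm,cv2.RETR_EXTERNAL,cv2.CHAIN_APPROX_NONE)[0]:
    if cv2.contourArea(c)>150: print("white",cv2.boundingRect(c),cv2.contourArea(c),*rect("top",c,.036))
# lever slots dark, flap edge corners
dk=((hsv[...,2]<60)).astype(np.uint8)*255
mm=np.zeros_like(m);mm[125:225,345:378]=dk[125:225,345:378]
for c in cv2.findContours(mm,cv2.RETR_EXTERNAL,cv2.CHAIN_APPROX_NONE)[0]:
    if cv2.contourArea(c)>10:
        M=cv2.moments(c);u,v=M['m10']/M['m00'],M['m01']/M['m00'];print("dark",cv2.contourArea(c),u,v,onz("top",u,v,.036))
# flap edge: top view corners px (crop scale 4.5, off 325,105); side (scale 8, off 200,110)
def tri(a,b):
    o1,d1=ray("top",*a);o2,d2=ray("side",*b)
    A=np.stack([d1,-d2],1);s=np.linalg.lstsq(A,o2-o1,rcond=None)[0];p,q=o1+s[0]*d1,o2+s[1]*d2;return (p+q)/2,np.linalg.norm(p-q)
T=lambda x,y:(325+x/4.5,105+y/4.5);S=lambda x,y:(200+x/8,110+y/8)
print(tri(T(328,32),S(108,95)),tri(T(404,475),S(663,92)))
t=cv2.inRange(hsv,(10,50,130),(32,220,255))
# tighter case tops
for lo in(125,130,135):
    g=((hsv[...,1]<40)&(hsv[...,2]<200)&(hsv[...,2]>lo)).astype(np.uint8)*255
    mm=np.zeros_like(m);mm[125:245,105:240]=g[125:245,105:240];mm=cv2.morphologyEx(mm,cv2.MORPH_CLOSE,np.ones((3,3)))
    for c in cv2.findContours(mm,cv2.RETR_EXTERNAL,cv2.CHAIN_APPROX_NONE)[0]:
        if cv2.contourArea(c)>150: print(lo,*rect("top",c,.04))
E
```

```text
side [0.43559575 1.21441734 0.69538624]
top [0.30800216 0.06923278 1.08026871]
white (345, 131, 34, 87) 1806.0 [ 0.54770142 -0.24767673] (244.3546142578125, 63.107601165771484) 3.487335205078125
dark 71.5 363.8135198135198 220.011655011655 [ 0.41611586 -0.24548434  0.036     ]
dark 26.0 365.08974358974353 199.4679487179487 [ 0.47276694 -0.25344338  0.036     ]
dark 18.5 362.94594594594594 185.94594594594594 [ 0.51088383 -0.25044633  0.036     ]
dark 22.5 361.02222222222224 171.93333333333334 [ 0.55093864 -0.24813324  0.036     ]
dark 28.0 358.9583333333333 158.33333333333331 [ 0.59039148 -0.24529811  0.036     ]
dark 77.0 348.38095238095235 185.33766233766235 [ 0.51336565 -0.20993388  0.036     ]
dark 16.0 356.35416666666663 144.89583333333331 [ 0.62996093 -0.24084533  0.036     ]
dark 16.0 354.53125 128.77083333333331 [ 0.67813429 -0.23916296  0.036     ]
(array([ 0.68097817, -0.32106885,  0.15015338]), np.float64(1.246041287844609e-05)) (array([ 0.423032  , -0.33760402,  0.15108031]), np.float64(0.003564834931774261))
125 [0.44960416 0.27807556] (90.43138885498047, 44.8205757141113
[... 527 characters left out ...]
8836364746094
130 [0.46233521 0.40387949] (143.0906982421875, 41.8876838684082) 0.4523998498916626
130 [0.64194714 0.28313681] (71.05424499511719, 41.718631744384766) 4.1728034019470215
130 [0.69168262 0.26830341] (251.7266082763672, 8.963030815124512) 89.08206176757812
135 [0.44893369 0.276793  ] (87.80248260498047, 40.44137954711914) -4.169486999511719
135 [0.44444534 0.1475524 ] (124.34577178955078, 42.20199966430664) -8.893486022949219
135 [0.46222937 0.40339795] (137.67369079589844, 37.46303939819336) 0.423180490732193
135 [0.64150922 0.28294467] (67.43043518066406, 38.97126388549805) 1.4322112798690796
135 [0.69168262 0.26830341] (251.7266082763672, 8.963030815124512) 89.08206176757812
```

```bash
python3 - <<'E'
from h import *
for n,roi in(("side",(150,168,205,295)),("top",(120,230,335,385))):
    im=cv2.imread(n+"0raw.png");hsv=cv2.cvtColor(im,cv2.COLOR_BGR2HSV)
    m=((hsv[...,1]<60)&(hsv[...,2]>185)).astype(np.uint8)*255
    mm=np.zeros_like(m);a,b,c,d=roi;mm[a:b,c:d]=m[a:b,c:d]
    c=max(cv2.findContours(mm,cv2.RETR_EXTERNAL,cv2.CHAIN_APPROX_NONE)[0],key=cv2.contourArea)
    print(n,*rect(n,c,.036))
    P=np.array([onz(n,*p,.036)[:2] for p in c.reshape(-1,2).astype(float)])
    ctr=np.array([.548,-.2475])
    e=np.array([np.cos(.065),np.sin(.065)]);f=np.array([-e[1],e[0]])
    for s in(1,-1):
        Q=P[(np.abs((P-ctr)@e)<.1)]; Q=Q[s*((Q-ctr)@f)>.02]
        if len(Q)>10:
            k=np.polyfit(Q[:,0]-ctr[0],Q[:,1],1);print(s,len(Q),k)
# lever ball positions from side: balls at z ~.075
T=[(196,316),(290,316),(375,314),(453,316),(547,314)]
for x,y in T: print(onz("side",200+x/8,110+y/8,.075))
# bottle in top
im=cv2.imread("top0raw.png");hsv=cv2.cvtColor(im,cv2.COLOR_BGR2HSV)
print(onz("top",478*.64,168*.64,.14),proj("top",(.548,-.2475,.036)))
E
```

```text
side [ 0.54815137 -0.2444071 ] (246.68804931640625, 71.92912292480469) 3.028244733810425
1 55 [ 0.09447861 -0.21001556]
-1 55 [ 0.04320211 -0.2771225 ]
top [ 0.54770142 -0.24767673] (244.3546142578125, 63.107601165771484) 3.487335205078125
1 70 [ 0.06188478 -0.21747536]
-1 69 [ 0.0617051  -0.27790767]
[ 0.63231289 -0.23701634  0.075     ]
[ 0.58942447 -0.23929401  0.075     ]
[ 0.55080094 -0.24367755  0.075     ]
[ 0.51501829 -0.24324547  0.075     ]
[ 0.47215854 -0.24785474  0.075     ]
[ 0.70143852 -0.0855878   0.14      ] [360.87709083 172.9594849 ]
```

```bash
cat >> h.py <<'E'
def go(target,yaw=None,n=None,cur=None,step=.05):
    s=monitor.observe();p=np.array(s["tool_pos"]) if cur is None else np.array(cur[0]);y=s["tool_rot"][2] if cur is None else cur[1]
    yaw=y if yaw is None else yaw
    d=np.array(target)-p; t=-((yaw-y+np.pi)%(2*np.pi)-np.pi)
    if n is None: n=int(max(1,np.ceil(max(np.abs(d).max(),np.linalg.norm(d)*.9)/step),np.ceil(abs(t)/.15)))
    rows=[]
    for i in range(n):
        a=y-t*i/n;c,q=np.cos(a),np.sin(a);w=d/n
        rows.append([[round(float(v),4) for v in (c*w[0]+q*w[1],q*w[0]-c*w[1],-w[2])],round(float(t/n),4)])
    print("from",np.round(p,4),round(float(y),4),"to",target,"n",n)
    for i in range(0,n,10): print(str(rows[i:i+10]).replace(" ",""))
def st():
    s=monitor.observe();print("t",round(s["time"],2),"p",np.round(s["tool_pos"],4),"rot",np.round(s["tool_rot"],3),"F",np.round(s["contact_force"],1),"op",round(s["opening"],4),"q",np.round(s["qpos"],2))
E
python3 -c "
from h import *
go([.673,-.239,.25],1.633)"
```

```text
from [0.218  0.4772 0.2059] 2.7128 to [0.673, -0.239, 0.25] n 16
[[[-0.0445,-0.0289,-0.0028],0.0675],[[-0.0463,-0.0258,-0.0028],0.0675],[[-0.048,-0.0226,-0.0028],0.0675],[[-0.0494,-0.0194,-0.0028],0.0675],[[-0.0506,-0.016,-0.0028],0.0675],[[-0.0515,-0.0125,-0.0028],0.0675],[[-0.0523,-0.009,-0.0028],0.0675],[[-0.0527,-0.0055,-0.0028],0.0675],[[-0.053,-0.0019,-0.0028],0.0675],[[-0.053,0.0017,-0.0028],0.0675]]
[[[-0.0528,0.0052,-0.0028],0.0675],[[-0.0523,0.0088,-0.0028],0.0675],[[-0.0516,0.0123,-0.0028],0.0675],[[-0.0506,0.0157,-0.0028],0.0675],[[-0.0495,0.0191,-0.0028],0.0675],[[-0.0481,0.0224,-0.0028],0.0675]]
```

{"name": "carry_out", "arguments": {"targets": [[[-0.044,-0.029,-0.01],0.068],[[-0.046,-0.026,-0.01],0.068],[[-0.048,-0.023,-0.01],0.068],[[-0.049,-0.019,-0.01],0.068],[[-0.05,-0.016,0],0.068],[[-0.051,-0.012,0],0.068],[[-0.052,-0.009,0],0.068],[[-0.053,-0.006,0],0.068],[[-0.053,-0.002,0],0.068],[[-0.053,0.002,0],0.068]], "fingers": 1, "grip_force": 30}}

```text
time: 1.35
tool_pos: [0.5016, 0.0162, 0.2448]
tool_rot: [-3.137, 0.001, 2.018]
contact_force: [0.6, -0.4, 0.3]
opening: 0.0008
```

```bash
python3 -c "
from h import *
st();go([.673,-.239,.2],1.633)"
```

```text
t 1.35 p [0.5016 0.0162 0.2448] rot [-3.137e+00  1.000e-03  2.018e+00] F [ 0.6 -0.4  0.3] op 0.0008 q [-0.12  0.27  1.51 -0.    1.36 -0.56]
from [0.5016 0.0162 0.2448] 2.0178 to [0.673, -0.239, 0.2] n 6
[[[-0.0507,0.0074,0.0075],0.0641],[[-0.0501,0.0106,0.0075],0.0641],[[-0.0493,0.0138,0.0075],0.0641],[[-0.0484,0.0169,0.0075],0.0641],[[-0.0472,0.02,0.0075],0.0641],[[-0.0458,0.023,0.0075],0.0641]]
```

{"name": "carry_out", "arguments": {"targets": [[[-0.051,0.007,0.007],0.064],[[-0.05,0.011,0.007],0.064],[[-0.049,0.014,0.007],0.064],[[-0.048,0.017,0.007],0.064],[[-0.047,0.02,0.007],0.064],[[-0.046,0.023,0.007],0.064],[[0,0,0],0],[[0,0,0],0]]}}

```text
time: 2.35
tool_pos: [0.6748, -0.2517, 0.1942]
tool_rot: [-3.13, -0.002, 1.615]
contact_force: [-0.3, 0.0, 0.3]
opening: 0.0004
```

```bash
python3 -c "
from h import *
st();go([.673,-.239,.11],1.633);go([.675,-.239,.069],1.633)
for n in I:
    im=eyes.read_camera(n);cv2.imwrite('pics/%s1.png'%n,cv2.resize(im[:,:,::-1],(800,600)))
"
```

```text
t 2.35 p [ 0.6748 -0.2517  0.1942] rot [-3.130e+00 -2.000e-03  1.615e+00] F [-0.3  0.   0.3] op 0.0004 q [-0.46  0.74  0.87 -0.    1.54 -0.51]
from [ 0.6748 -0.2517  0.1942] 1.6154 to [0.673, -0.239, 0.11] n 2
[[[0.0064,-0.0006,0.0421],-0.0088],[[0.0064,-0.0006,0.0421],-0.0088]]
from [ 0.6748 -0.2517  0.1942] 1.6154 to [0.675, -0.239, 0.069] n 3
[[[0.0042,0.0003,0.0417],-0.0059],[[0.0042,0.0003,0.0417],-0.0059],[[0.0042,0.0003,0.0417],-0.0059]]
```

View pics/top1.png

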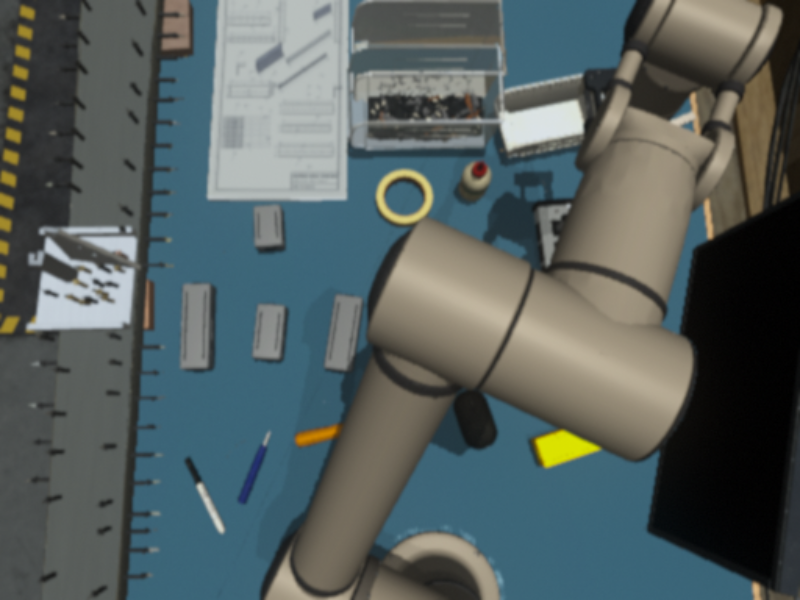

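View pics/side1.png

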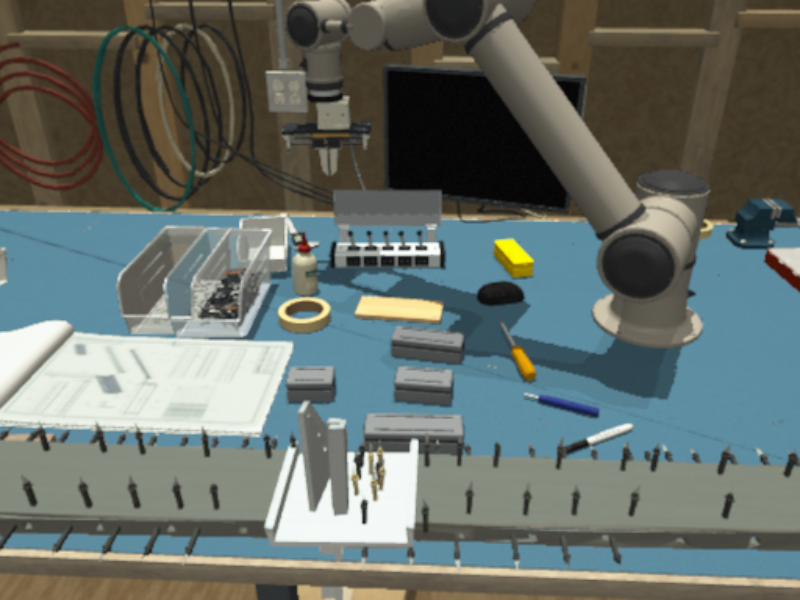

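The fingers are over the bank's +x end, and the levers and flap are untouched. The elbow passes near the monitor in the top view, so I'm checking its position against the elbow's.

```bash
python3 - <<'E'
from h import *
def tri(a,b):
    a=np.array(a)*.64;b=np.array(b)*.64
    o1,d1=ray("top",*a);o2,d2=ray("side",*b)
    A=np.stack([d1,-d2],1);s=np.linalg.lstsq(A,o2-o1,rcond=None)[0];p,q=o1+s[0]*d1,o2+s[1]*d2;return (p+q)/2,np.linalg.norm(p-q)
print(tri((695,247),(385,68)), tri((648,530),(572,208)),tri((780,590),(580,75)))
E
```

```text
(array([ 0.51703901, -0.28106506,  0.43161326]), np.float64(0.06927023823076231)) (array([ 0.11620641, -0.31974576,  0.11730916]), np.float64(0.011392407444961035)) (array([ 0.12412154, -0.32693922,  0.42245603]), np.float64(0.008611703966136754))
```

```bash
python3 - <<'E'
from h import *
def tri(a,b):
    a=np.array(a)*.64;b=np.array(b)*.64
    o1,d1=ray("top",*a);o2,d2=ray("side",*b)
    A=np.stack([d1,-d2],1);s=np.linalg.lstsq(A,o2-o1,rcond=None)[0];p,q=o1+s[0]*d1,o2+s[1]*d2;return (p+q)/2,np.linalg.norm(p-q)
print(tri((695,247),(388,195)))
for z in(.2,.3,.4,.5,.6,.7): print(z,proj("side",(.675,-.25,z))/.64,proj("side",(.35,-.15,z))/.64)
E
```

```text
(array([ 0.56580575, -0.45772712,  0.0934153 ]), np.float64(0.011058497651687212))
0.2 [330.69934924 180.02275629] [476.22635704 197.95782605]
0.3 [328.35956874 136.20985618] [478.79094334 151.58159819]
0.4 [325.86256793  89.45297168] [481.54085083 101.85414843]
0.5 [323.19194941  39.44505772] [484.49691991  48.39861322]
0.6 [320.32895341 -14.1651666 ] [487.6832375   -9.22057884]
0.7 [317.25201645 -71.78148201] [491.12779483 -71.5096022 ]
```

{"name": "carry_out", "arguments": {"targets": [[[0.005,-0.001,0.04],-0.009],[[0.005,-0.001,0.04],-0.009],[[0.003,0,0.03],0],[[0,0,0.008],0],[[0,0,0],0],[[0,0,0],0]]}}

```text
time: 3.2
tool_pos: [0.6727, -0.2334, 0.0836]
tool_rot: [-3.141, 0.004, 1.642]
contact_force: [-0.5, -0.1, -0.5]
opening: 0.0004
```

```bash
python3 -c "
from h import *
st();go([.674,-.239,.069],1.633);
"
```

```text
t 3.2 p [ 0.6727 -0.2334  0.0836] rot [-3.141  0.004  1.642] F [-0.5 -0.1 -0.5] op 0.0004 q [-0.44  0.79  1.08 -0.    1.27 -0.51]
from [ 0.6727 -0.2334  0.0836] 1.6418 to [0.674, -0.239, 0.069] n 1
[[[-0.0056,0.0009,0.0146],0.0088]]
```

{"name": "carry_out", "arguments": {"targets": [[[-0.005,0.001,0.01],0.008],[[-0.001,0,0.004],0],[[0,0,0],0],[[0,0,0],0]]}}

```text
time: 3.7
tool_pos: [0.6752, -0.2409, 0.071]
tool_rot: [3.139, 0.006, 1.633]
contact_force: [0.7, -0.4, -0.0]
opening: 0.0007
```

```bash
python3 -c "
from h import *
st();go([.674,-.239,.069],1.633);go([.4283,-.2545,.069],1.633,step=.012)
"
```

```text
t 3.7 p [ 0.6752 -0.2409  0.071 ] rot [3.139 0.006 1.633] F [ 0.7 -0.4 -0. ] op 0.0007 q [-0.45  0.81  1.08 -0.    1.25 -0.51]
from [ 0.6752 -0.2409  0.071 ] 1.6325 to [0.674, -0.239, 0.069] n 1
[[[0.002,-0.0011,0.002],-0.0005]]
from [ 0.6752 -0.2409  0.071 ] 1.6325 to [0.4283, -0.2545, 0.069] n 21
[[[0.0001,-0.0118,0.0001],-0.0],[[0.0001,-0.0118,0.0001],-0.0],[[0.0001,-0.0118,0.0001],-0.0],[[0.0001,-0.0118,0.0001],-0.0],[[0.0001,-0.0118,0.0001],-0.0],[[0.0001,-0.0118,0.0001],-0.0],[[0.0001,-0.0118,0.0001],-0.0],[[0.0001,-0.0118,0.0001],-0.0],[[0.0001,-0.0118,0.0001],-0.0],[[0.0001,-0.0118,0.0001],-0.0]]
[[[0.0001,-0.0118,0.0001],-0.0],[[0.0001,-0.0118,0.0001],-0.0],[[0.0001,-0.0118,0.0001],-0.0],[[0.0001,-0.0118,0.0001],-0.0],[[0.0001,-0.0118,0.0001],-0.0],[[0.0001,-0.0118,0.0001],-0.0],[[0.0001,-0.0118,0.0001],-0.0],[[0.0001,-0.0118,0.0001],-0.0],[[0.0001,-0.0118,0.0001],-0.0],[[0.0001,-0.0118,0.0001],-0.0]]
[[[0.0001,-0.0118,0.0001],-0.0]]
```

{"name": "carry_out", "arguments": {"targets": [[[0.001,-0.005,0.002],0],[[0,-0.01,0],0],[[0,-0.01,0],0],[[0,-0.01,0],0],[[0,-0.01,0],0]]}}

```text
time: 4.32
tool_pos: [0.6271, -0.2427, 0.069]
tool_rot: [3.139, 0.006, 1.633]
contact_force: [0.1, 1.1, -0.0]
opening: 0.0009
```

```bash
python3 -c "
from h import *
st()"
```

```text
t 4.33 p [ 0.6271 -0.2427  0.069 ] rot [3.139 0.006 1.633] F [ 0.1  1.1 -0. ] op 0.0009 q [-0.48  0.73  1.25 -0.    1.16 -0.54]
```

{"name": "carry_out", "arguments": {"targets": [[[0,-0.011,0],0],[[0,-0.011,0],0],[[0,-0.011,0],0],[[0,-0.011,0],0],[[0,-0.011,0],0]]}}

```text
time: 4.95
tool_pos: [0.5682, -0.2465, 0.0694]
tool_rot: [3.138, 0.006, 1.633]
contact_force: [-0.8, 0.8, 0.1]
opening: 0.0005
```

{"name": "carry_out", "arguments": {"targets": [[[0,-0.011,0],0],[[0,-0.011,0],0],[[0,-0.011,0],0],[[0,-0.011,0],0],[[0,-0.011,0],0]]}}

```text
time: 5.58
tool_pos: [0.5095, -0.2502, 0.0693]
tool_rot: [3.138, 0.007, 1.633]
contact_force: [0.9, 0.4, 0.1]
opening: 0.0004
```

```bash
python3 -c "
from h import *
im=eyes.read_camera('side');cv2.imwrite('pics/s2.png',cv2.resize(im[100:185,180:300,::-1],None,fx=6,fy=6,interpolation=cv2.INTER_CUBIC))
"
```

```text
(no output)
```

View pics/s2.png

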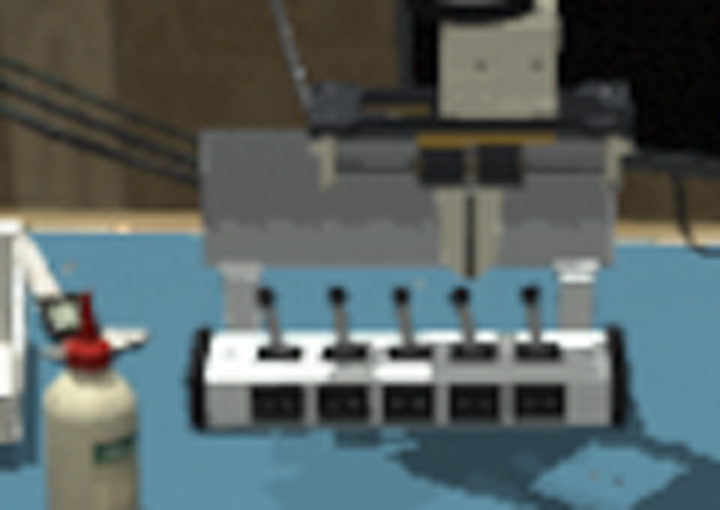

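```bash
python3 -c "
from h import *
st()
print(proj('side',(.5095,-.2502,.069)),'tip seen',(180+470/6,100+277/6))
im=cv2.imread('top0raw.png')
for y in (-.29,-.27,-.25,-.23): print(y,proj('side',(.5095,y,.069)))
e=np.array([.998,.062])
for x in(.08,.04,0,-.04,-.08):
    c=np.array([.548,-.247])+e*x
    print(proj('side',(*c,.036)),proj('top',(*c,.036)), proj('side',(c[0]+.01,c[1],.074)))
print([(200+x/8,110+y/8) for x,y in [(212,390),(300,390),(387,390),(472,388),(557,388)]],'slots side')
print([(325+x/4.5,105+y/4.5) for x,y in [(148,187),(158,247),(166,307),(176,372),(184,437)]],'slots top')
"
```

```text
t 5.62 p [ 0.5081 -0.25    0.0691] rot [3.14  0.006 1.632] F [-0.9  0.4  0.2] op 0.0002 q [-0.59  0.55  1.59 -0.    0.99 -0.65]
[258.22687956 150.29792277] tip seen (258.3333333333333, 146.16666666666666)
-0.29 [258.76300687 146.12467145]
-0.27 [258.49650713 148.19912345]
-0.25 [258.22412599 150.31935669]
-0.23 [257.94566658 152.48690363]
[226.25159625 158.71820297] [356.82772001 145.60578189] [223.1730913  149.18315083]
[237.04008062 158.6768202 ] [358.74957831 159.18534622] [234.08472217 149.14475611]
[247.82083433 158.63546709] [360.699421   172.96264403] [244.98844572 149.1063892 ]
[258.59386569 158.5941436 ] [362.67786378 186.94202582] [255.88427056 149.06805009]
[269.35918299 158.5528497 ] [364.68554056 201.12797065] [266.77220526 149.02973874]
[(226.5, 158.75), (237.5, 158.75), (248.375, 158.75), (259.0, 158.5), (269.625, 158.5)] slots side
[(357.8888888888889, 146.55555555555554), (360.1111111111111, 159.88888888888889), (361.8888888888889, 173.22222222222223), (364.1111111111111, 187.66666666666669), (365.8888888888889, 202.11111111111111)] slots top
```

```bash
python3 -c "
from h import *
im=cv2.imread('side0raw.png');cv2.imwrite('pics/f0s.png',cv2.resize(im[160:250,340:440],None,fx=6,fy=6,interpolation=cv2.INTER_CUBIC))
im=cv2.imread('top0raw.png');cv2.imwrite('pics/f0t.png',cv2.resize(im[270:384,0:110],None,fx=5,fy=5,interpolation=cv2.INTER_CUBIC))
p=np.array([.218,.477,.206]);y=np.array([np.sin(2.7128),-np.cos(2.7128),0])
for s in(0,1,-1):
  q=p+s*.046*y;a,b=proj('side',q),proj('top',q);print(s,q,'side',a,(a-[340,160])*6,'top',b,(b-[0,270])*5)
"
```

```text
0 [0.218 0.477 0.206] side [383.98593271 232.43258058] [263.91559623 434.59548347] top [ 61.14742755 309.72257893] [305.73713773 198.61289465]
1 [0.23712556 0.51883555 0.206     ] side [378.43533513 244.24811112] [230.6120108  505.48866672] top [ 42.3349787  300.98216741] [211.67489352 154.91083704]
-1 [0.19887444 0.43516445 0.206     ] side [389.09834619 221.5498104 ] [294.59007717 369.2988624 ] top [ 80.09397362 318.52529308] [400.46986812 242.62646541]
```

View pics/f0s.png

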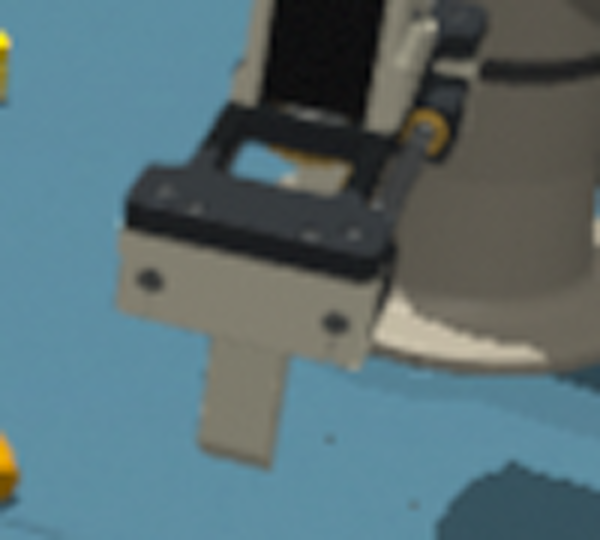

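View pics/f0t.png

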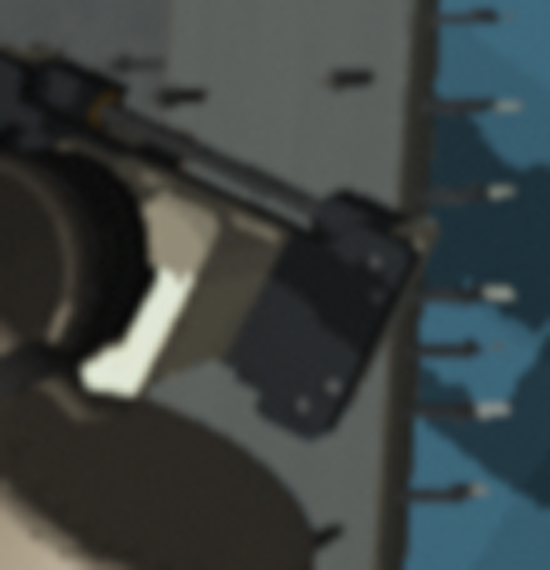

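The side view shows the levers untouched and the fingertips higher than the reported z implies, by about 14 mm. No lever has been contacted, so the drag hasn't begun. I'll find the true tip height with a light touch on clear bench beside the bank.

{"name": "carry_out", "arguments": {"targets": [[[0,0,-0.025],0],[[0,0,-0.025],0],[[0.04,0,0],0],[[0.04,0,0],0],[[0.035,0,0],0],[[0,0,0],0],[[0,0,0.04],0],[[0,0,0.03],0],[[0,0,0],0],[[0,0,0],0]]}}

```text
time: 6.88
tool_pos: [0.5028, -0.1364, 0.0508]
tool_rot: [3.133, 0.01, 1.63]
contact_force: [0.5, 0.7, -0.1]
opening: 0.0009
```

```bash
python3 -c "
from h import *
st()
im=eyes.read_camera('side');cv2.imwrite('pics/s3.png',cv2.resize(im[90:215,180:300,::-1],None,fx=4.8,fy=4.8,interpolation=cv2.INTER_CUBIC))
im=eyes.read_camera('top');cv2.imwrite('pics/t3.png',cv2.resize(im[:,:,::-1],(800,600),interpolation=cv2.INTER_CUBIC))
s=monitor.observe()['tool_pos'];print((proj('side',s)-[180,90])*4.8,proj('top',s)/.64)
"
```

```text
t 6.88 p [ 0.5028 -0.1364  0.0508] rot [3.133 0.01  1.63 ] F [ 0.5  0.7 -0.1] op 0.0009 q [-0.41  0.51  1.75 -0.01  0.87 -0.46]
[376.63294363 374.7654209 ] [505.02820888 294.5375576 ]
```

View pics/s3.png

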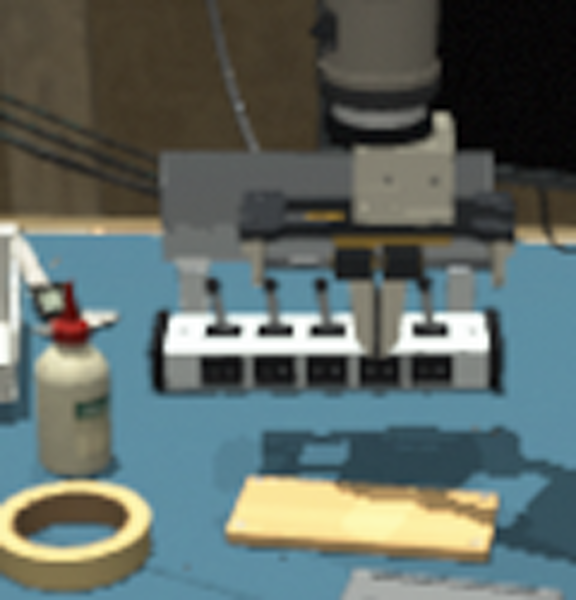

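View pics/t3.png

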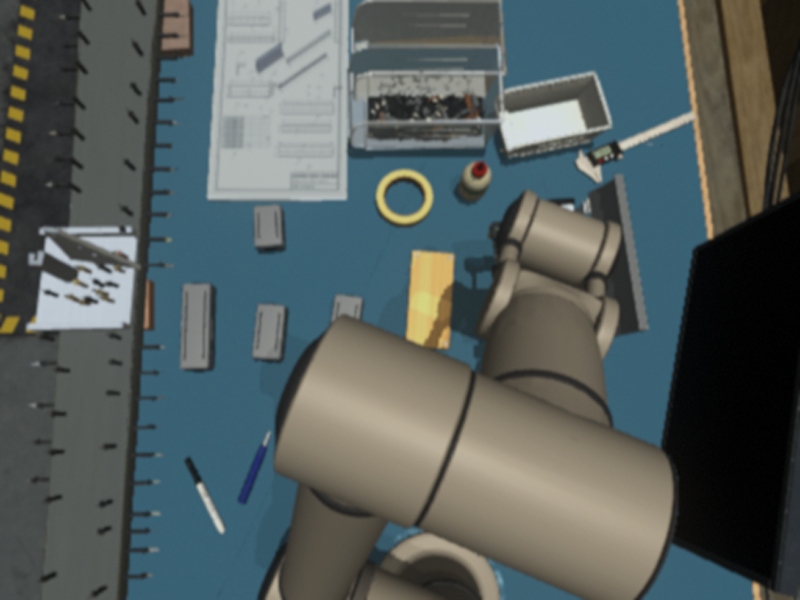

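The side view shows the tip at row 353 where the reported pose predicts 375, so it sits about 15 mm above the report. Lowering gently now.

{"name": "carry_out", "arguments": {"targets": [[[0,0,0.018],0],[[0,0,0.015],0],[[0,0,0.008],0],[[0,0,0],0]]}}

```text
time: 7.48
tool_pos: [0.5056, -0.138, 0.0118]
tool_rot: [3.127, 0.013, 1.629]
contact_force: [0.0, 0.1, -0.1]
opening: 0.0004
```

{"name": "carry_out", "arguments": {"targets": [[[0,0,0.003],0],[[0,0,0.003],0]]}}

```text
time: 7.72
tool_pos: [0.5064, -0.1383, 0.0063]
tool_rot: [3.125, 0.013, 1.629]
contact_force: [-0.5, 0.3, -0.0]
opening: 0.0006
```

{"name": "carry_out", "arguments": {"targets": [[[0,0,0.003],0],[[0,0,0.002],0]]}}

```text
time: 7.98
tool_pos: [0.5066, -0.1384, 0.0012]
tool_rot: [3.125, 0.014, 1.629]
contact_force: [0.2, 0.1, 0.1]
opening: 0.0003
```

{"name": "carry_out", "arguments": {"targets": [[[0,0,0.003],0],[[0,0,0.002],0]]}}

```text
time: 8.22
tool_pos: [0.5067, -0.1385, -0.0042]
tool_rot: [3.125, 0.014, 1.629]
contact_force: [-0.2, 0.9, 0.6]
opening: 0.0006
```

{"name": "carry_out", "arguments": {"targets": [[[0,0,0.003],0],[[0,0,0.002],0]]}}

```text
time: 8.48
tool_pos: [0.5068, -0.1386, -0.0095]
tool_rot: [3.125, 0.014, 1.629]
contact_force: [-0.1, 0.1, -0.5]
opening: 0.0008
```

{"name": "carry_out", "arguments": {"targets": [[[0,0,0.002],0],[[0,0,0.002],0]]}}

```text
time: 8.72
tool_pos: [0.5069, -0.1386, -0.0138]
tool_rot: [3.125, 0.014, 1.629]
contact_force: [1.0, -0.1, -0.4]
opening: 0.0007
```

{"name": "carry_out", "arguments": {"targets": [[[0,0,0.002],0]]}}

```text
time: 8.85
tool_pos: [0.5069, -0.1387, -0.0159]
tool_rot: [3.125, 0.014, 1.629]
contact_force: [-0.5, -0.8, 0.0]
opening: 0.0001
```

{"name": "carry_out", "arguments": {"targets": [[[0,0,0.0015],0]]}}

```text
time: 8.98
tool_pos: [0.5069, -0.1387, -0.0176]
tool_rot: [3.125, 0.014, 1.629]
contact_force: [-0.4, 0.2, -0.8]
opening: 0.0005
```

{"name": "carry_out", "arguments": {"targets": [[[0,0,0.0015],0]]}}

```text
time: 9.1
tool_pos: [0.507, -0.1387, -0.0192]
tool_rot: [3.125, 0.014, 1.629]
contact_force: [-0.3, -0.5, 0.5]
opening: 0.0004
```

```bash
python3 -c "
from h import *
st()
im=eyes.read_camera('side');cv2.imwrite('pics/s4.png',cv2.resize(im[130:200,210:300,::-1],None,fx=8,fy=8,interpolation=cv2.INTER_CUBIC))
s=monitor.observe()['tool_pos']
for z in(-.02,0,.01,.02): print(z,(proj('side',(s[0],s[1],z))-[210,130])*8)
"
```

```text
t 9.1 p [ 0.507  -0.1387 -0.0192] rot [3.125 0.014 1.629] F [-0.3 -0.5  0.5] op 0.0004 q [-0.41  0.62  1.79 -0.01  0.71 -0.46]
-0.02 [378.87475704 446.8146697 ]
0 [378.85670147 406.71544268]
0.01 [378.84758771 386.47489098]
0.02 [378.83841591 366.10542567]
```

View pics/s4.png

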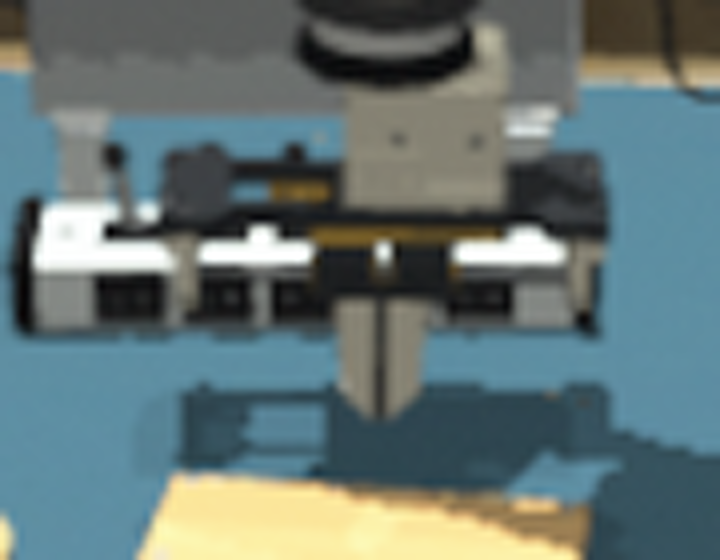

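{"name": "carry_out", "arguments": {"targets": [[[0,0,0.0015],0]]}}

```text
time: 9.28
tool_pos: [0.507, -0.1387, -0.0201]
tool_rot: [3.125, 0.014, 1.63]
contact_force: [-5.1, 2.0, 22.1]
opening: 0.0006
```

{"name": "carry_out", "arguments": {"targets": [[[0,0,0.0015],0]]}}

```text
time: 9.4
tool_pos: [0.507, -0.1387, -0.0201]
tool_rot: [3.124, 0.014, 1.63]
contact_force: [-5.7, 1.6, 21.5]
opening: 0.0005
```

{"name": "carry_out", "arguments": {"targets": [[[0,0,0.0015],0]]}}

```text
time: 9.52
tool_pos: [0.507, -0.1387, -0.02]
tool_rot: [3.124, 0.014, 1.63]
contact_force: [-5.7, 1.8, 16.5]
opening: 0.0005
```

{"name": "carry_out", "arguments": {"targets": [[[0,0,0.0015],0]]}}

```text
time: 9.65
tool_pos: [0.507, -0.1387, -0.02]
tool_rot: [3.124, 0.015, 1.63]
contact_force: [-5.2, 2.0, 15.6]
opening: 0.0004
```

{"name": "carry_out", "arguments": {"targets": [[[0,0,-0.01],0],[[0,0,-0.04],0],[[0,0,-0.04],0],[[0,0,0],0]]}}

```text
time: 10.15
tool_pos: [0.5056, -0.1376, 0.0736]
tool_rot: [3.123, 0.015, 1.63]
contact_force: [-0.2, -0.4, -1.3]
opening: 0.0007
```

```bash
python3 -c "
from h import *
st()
print(onz('side',210+379/8,130+417/8,.001),onz('side',210+379/8,130+420/8,.001))
# s2 : reading (.5081,-.25,.0691) tip crop6 (470,276)
print(onz('side',180+470/6,100+277/6,.089))
print(onz('side',180+378/4.8,90+354/4.8,.0708), '.5028 -.1364')
print(onz('side',329*.64,173*.64,.214), '.6748 -.2517')
"
```

```text
t 10.15 p [ 0.5056 -0.1376  0.0736] rot [3.123 0.015 1.63 ] F [-0.2 -0.4 -1.3] op 0.0007 q [-0.41  0.47  1.73 -0.01  0.92 -0.46]
[ 0.50619734 -0.12688611  0.001     ] [ 0.50604781 -0.12403452  0.001     ]
[ 0.50868182 -0.24148698  0.089     ]
[ 0.50157557 -0.12932973  0.0708    ] .5028 -.1364
[ 0.67923083 -0.25737007  0.214     ] .6748 -.2517
```

The bench touch at reading -0.020 shows the true tips are 20 mm above the reported z; x and y agree once the 19 mm pad width is allowed for. So I'll drag at reading z = 0.049. I'm also updating the planner to use the full measured tilt.

```bash
cat >> h.py <<'E'
from scipy.spatial.transform import Rotation as Ro
def go(target,yaw=None,n=None,step=.05,cur=None):
    s=monitor.observe();p=np.array(s["tool_pos"]);r=np.array(s["tool_rot"])
    if cur is not None: p=np.array(cur[0]);r=np.array([np.pi,0,cur[1]])
    y=r[2];R=Ro.from_euler("xyz",r)
    yaw=y if yaw is None else yaw
    d=np.array(target)-p;t=-((yaw-y+np.pi)%(2*np.pi)-np.pi)
    if n is None: n=int(max(1,np.ceil(np.linalg.norm(d)/step),np.ceil(abs(t)/.12)))
    rows=[]
    for i in range(n):
        w=(R*Ro.from_euler("z",t*i/n)).inv().apply(d/n)
        rows.append([[round(float(v),4) for v in w],round(float(t/n),4)])
    print("from",np.round(p,4),np.round(r,3),"to",target,"n",n)
    for i in range(0,n,10): print(str(rows[i:i+10]).replace(" ",""))
E
python3 -c "
from h import *
go([.674,-.239,.12],1.633)"
```

```text
from [ 0.5056 -0.1376  0.0736] [3.123 0.015 1.63 ] to [0.674, -0.239, 0.12] n 5
[[[-0.0224,0.0326,-0.0083],-0.0006],[[-0.0224,0.0326,-0.0083],-0.0006],[[-0.0224,0.0326,-0.0083],-0.0006],[[-0.0224,0.0325,-0.0083],-0.0006],[[-0.0224,0.0325,-0.0083],-0.0006]]
```

{"name": "carry_out", "arguments": {"targets": [[[0,0,-0.045],0],[[-0.022,0.033,0],0],[[-0.022,0.033,0],0],[[-0.022,0.033,0],0],[[-0.022,0.033,0],0],[[-0.02,0.033,0],0],[[0,0,0],0],[[0,0,0],0]]}}

```text
time: 11.15
tool_pos: [0.6768, -0.236, 0.1163]
tool_rot: [3.132, 0.01, 1.63]
contact_force: [-0.0, -0.1, -0.0]
opening: 0.0007
```

```bash
python3 -c "
from h import *
go([.674,-.239,.07],1.633);go([.674,-.239,.049],1.633)"
```

```text
from [ 0.6768 -0.236   0.1163] [3.132 0.01  1.63 ] to [0.674, -0.239, 0.07] n 1
[[[-0.0024,-0.0034,0.0463],-0.0028]]
from [ 0.6768 -0.236   0.1163] [3.132 0.01  1.63 ] to [0.674, -0.239, 0.049] n 2
[[[-0.0011,-0.0018,0.0336],-0.0014],[[-0.0011,-0.0018,0.0336],-0.0014]]
```

{"name": "carry_out", "arguments": {"targets": [[[-0.001,-0.001,0.032],0],[[-0.001,-0.001,0.03],0],[[0,0,0.003],0],[[0,0,0],0],[[0,0,0],0]]}}

```text
time: 11.78
tool_pos: [0.6736, -0.2368, 0.053]
tool_rot: [3.131, 0.01, 1.631]
contact_force: [0.7, 0.2, 0.2]
opening: 0.0006
```

```bash
python3 -c "
from h import *
st();go([.63,-.242,.049],1.633,step=.01)"
```

```text
t 11.78 p [ 0.6736 -0.2368  0.053 ] rot [3.131 0.01  1.631] F [0.7 0.2 0.2] op 0.0006 q [-0.44  0.81  1.12 -0.    1.19 -0.5 ]
from [ 0.6736 -0.2368  0.053 ] [3.131 0.01  1.631] to [0.63, -0.242, 0.049] n 5
[[[-0.0005,-0.0088,0.0007],-0.0003],[[-0.0005,-0.0088,0.0007],-0.0003],[[-0.0005,-0.0088,0.0007],-0.0003],[[-0.0005,-0.0088,0.0007],-0.0003],[[-0.0005,-0.0088,0.0007],-0.0003]]
```

{"name": "carry_out", "arguments": {"targets": [[[-0.001,0,0.004],0],[[-0.001,-0.009,0],0],[[0,-0.009,0],0],[[0,-0.009,0],0]]}}

```text
time: 12.28
tool_pos: [0.6468, -0.2411, 0.0512]
tool_rot: [3.127, 0.012, 1.632]
contact_force: [1.9, 1.4, 6.0]
opening: 0.0005
```

```bash
python3 -c "
from h import *
st();go([.60,-.2438,.049],1.633,step=.01)
im=eyes.read_camera('side');cv2.imwrite('pics/s5.png',cv2.resize(im[100:185,180:300,::-1],None,fx=6,fy=6,interpolation=cv2.INTER_CUBIC))"
```

```text
t 12.28 p [ 0.6468 -0.2411  0.0512] rot [3.127 0.012 1.632] F [1.9 1.4 6. ] op 0.0005 q [-0.47  0.77  1.22 -0.    1.13 -0.53]
from [ 0.6468 -0.2411  0.0512] [3.127 0.012 1.632] to [0.6, -0.2438, 0.049] n 5
[[[0.0,-0.0094,0.0003],-0.0003],[[0.0,-0.0094,0.0003],-0.0003],[[0.0,-0.0094,0.0003],-0.0003],[[0.0,-0.0094,0.0003],-0.0003],[[0.0,-0.0094,0.0003],-0.0003]]
```

View pics/s5.png

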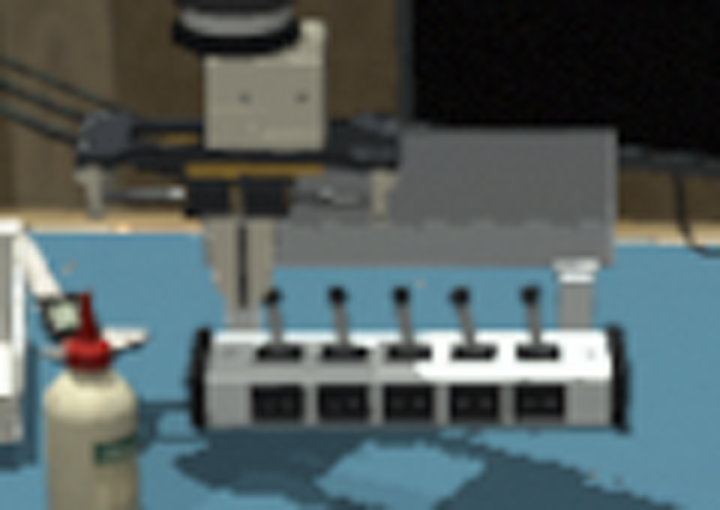

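```bash
python3 -c "
from h import *
for z in(.04,.05,.06,.07,.08): print(z,[(proj('side',(.6468,y,z))-[180,100])*6 for y in(-.2506,-.2316)])
print(onz('side',180+242/6,100+325/6,.071),onz('side',180+242/6,100+325/6,.05)); st()"
```

```text
0.04 [array([248.46161314, 340.08042879]), array([244.58463232, 352.67254858])]
0.05 [array([247.80650902, 325.26305368]), array([243.91087275, 337.73796878])]
0.06 [array([247.14745276, 310.3562876 ]), array([243.23300572, 322.71234271])]
0.07 [array([246.48440848, 295.35931918]), array([242.55099354, 307.59483522])]
0.08 [array([245.81733988, 280.27132719]), array([241.86479808, 292.38460098])]
[ 0.64344736 -0.20313577  0.071     ] [ 0.65043803 -0.25081237  0.05      ]
t 12.32 p [ 0.6461 -0.2412  0.0516] rot [3.127 0.012 1.631] F [1.6 1.4 1.8] op 0.0005 q [-0.47  0.77  1.22 -0.    1.13 -0.53]
```

In this view the guard's support post extends the finger outline, and the true tip is at about row 307, which matches z ≈ 0.071. It is just meeting lever 0's ball, so I'll continue the drag at reading 0.048.

{"name": "carry_out", "arguments": {"targets": [[[0,-0.009,0.003],0],[[0,-0.009,0],0]]}}

```text
time: 12.58
tool_pos: [0.6304, -0.2427, 0.0519]
tool_rot: [3.119, 0.015, 1.631]
contact_force: [1.6, -0.3, 1.3]
opening: 0.0003
```

```bash
python3 -c "
from h import *
st();go([.60,-.2438,.049],1.633,step=.01)"
```

```text
t 12.57 p [ 0.6304 -0.2427  0.0519] rot [3.119 0.015 1.631] F [ 1.6 -0.3  1.3] op 0.0003 q [-0.48  0.74  1.28 -0.    1.09 -0.54]
from [ 0.6304 -0.2427  0.0519] [3.119 0.015 1.631] to [0.6, -0.2438, 0.049] n 4
[[[0.0002,-0.0076,0.0006],-0.0004],[[0.0002,-0.0076,0.0006],-0.0004],[[0.0002,-0.0076,0.0006],-0.0004],[[0.0002,-0.0076,0.0006],-0.0004]]
```

{"name": "carry_out", "arguments": {"targets": [[[0,-0.008,0.003],0],[[0,-0.008,0.001],0],[[0,-0.008,0.0005],0]]}}

```text
time: 12.95
tool_pos: [0.6058, -0.2446, 0.0473]
tool_rot: [3.117, 0.016, 1.631]
contact_force: [3.9, 1.8, 9.2]
opening: 0.0006
```

```bash
python3 -c "
from h import *
st();go([.50,-.25,.049],1.633,step=.01)
im=eyes.read_camera('side');cv2.imwrite('pics/s6.png',cv2.resize(im[100:185,180:300,::-1],None,fx=6,fy=6,interpolation=cv2.INTER_CUBIC))"
```

```text
t 12.95 p [ 0.6058 -0.2446  0.0473] rot [3.117 0.016 1.631] F [3.9 1.8 9.2] op 0.0006 q [-0.5   0.71  1.37 -0.    1.04 -0.56]
from [ 0.6058 -0.2446  0.0473] [3.117 0.016 1.631] to [0.5, -0.25, 0.049] n 11
[[[0.0001,-0.0096,-0.0004],-0.0002],[[0.0001,-0.0096,-0.0004],-0.0002],[[0.0001,-0.0096,-0.0004],-0.0002],[[0.0001,-0.0096,-0.0004],-0.0002],[[0.0001,-0.0096,-0.0004],-0.0002],[[0.0001,-0.0096,-0.0004],-0.0002],[[0.0001,-0.0096,-0.0004],-0.0002],[[0.0001,-0.0096,-0.0004],-0.0002],[[0.0001,-0.0096,-0.0004],-0.0002],[[0.0001,-0.0096,-0.0004],-0.0002]]
[[[0.0001,-0.0096,-0.0004],-0.0002]]
```

View pics/s6.png

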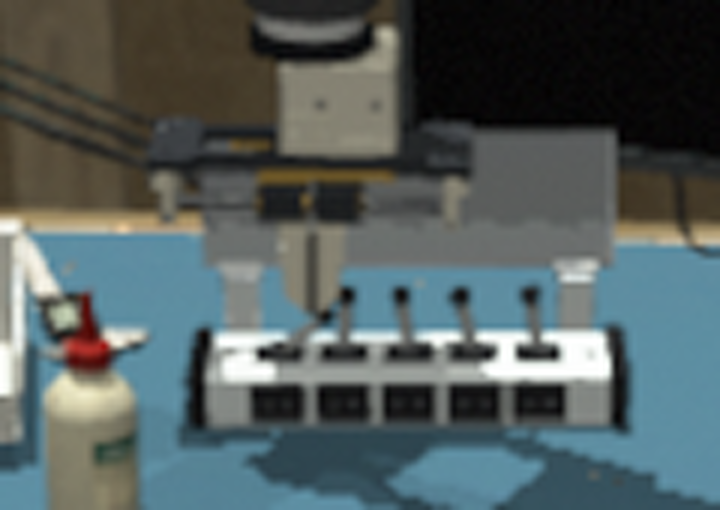

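Lever 0 is laid over, with its ball at about (325,317), and the tip is starting on lever 1. Continuing slightly higher.

{"name": "carry_out", "arguments": {"targets": [[[0,-0.009,-0.002],0],[[0,-0.009,0],0],[[0,-0.009,0],0],[[0,-0.009,0],0]]}}

```text
time: 13.5
tool_pos: [0.5665, -0.2468, 0.0481]
tool_rot: [3.118, 0.016, 1.631]
contact_force: [3.1, 2.3, 7.1]
opening: 0.0007
```

```bash
python3 -c "
from h import *
st();go([.50,-.25,.049],1.633,step=.01)"
```

```text
t 13.5 p [ 0.5665 -0.2468  0.0481] rot [3.118 0.016 1.631] F [3.1 2.3 7.1] op 0.0007 q [-0.54  0.65  1.48  0.    0.99 -0.6 ]
from [ 0.5665 -0.2468  0.0481] [3.118 0.016 1.631] to [0.5, -0.25, 0.049] n 7
[[[0.0001,-0.0095,-0.0004],-0.0003],[[0.0001,-0.0095,-0.0004],-0.0003],[[0.0001,-0.0095,-0.0004],-0.0003],[[0.0001,-0.0095,-0.0004],-0.0003],[[0.0001,-0.0095,-0.0004],-0.0003],[[0.0001,-0.0095,-0.0004],-0.0003],[[0.0001,-0.0095,-0.0004],-0.0003]]
```

{"name": "carry_out", "arguments": {"targets": [[[0,-0.009,-0.001],0],[[0,-0.009,0],0],[[0,-0.009,0],0],[[0,-0.009,0],0]]}}

```text
time: 14.0
tool_pos: [0.5288, -0.2493, 0.049]
tool_rot: [3.115, 0.016, 1.63]
contact_force: [4.9, 3.9, 11.2]
opening: 0.0007
```

{"name": "carry_out", "arguments": {"targets": [[[0,-0.009,0],0],[[0,-0.009,0],0],[[0,-0.009,0],0],[[0,-0.009,0],0]]}}

```text
time: 14.5
tool_pos: [0.4911, -0.2515, 0.0489]
tool_rot: [3.113, 0.017, 1.63]
contact_force: [3.1, -0.2, 2.0]
opening: 0.0004
```

```bash
python3 -c "
from h import *
st();go([.43,-.2545,.049],1.633,step=.01)
im=eyes.read_camera('side');cv2.imwrite('pics/s7.png',cv2.resize(im[100:185,180:300,::-1],None,fx=6,fy=6,interpolation=cv2.INTER_CUBIC))"
```

```text
t 14.5 p [ 0.4911 -0.2515  0.0489] rot [3.113 0.017 1.63 ] F [ 3.1 -0.2  2. ] op 0.0004 q [-0.61  0.55  1.68  0.01  0.88 -0.68]
from [ 0.4911 -0.2515  0.0489] [3.113 0.017 1.63 ] to [0.43, -0.2545, 0.049] n 7
[[[0.0001,-0.0087,-0.0003],-0.0004],[[0.0001,-0.0087,-0.0003],-0.0004],[[0.0001,-0.0087,-0.0003],-0.0004],[[0.0001,-0.0087,-0.0003],-0.0004],[[0.0001,-0.0087,-0.0003],-0.0004],[[0.0001,-0.0087,-0.0003],-0.0004],[[0.0001,-0.0087,-0.0003],-0.0004]]
```

View pics/s7.png

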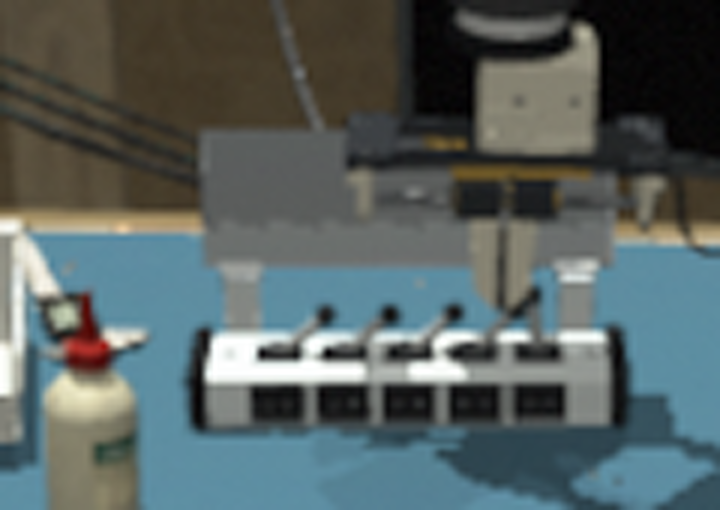

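Levers 0 to 2 are laid and lever 3 is going over. I'll carry on past lever 4.

{"name": "carry_out", "arguments": {"targets": [[[0,-0.009,0],0],[[0,-0.009,0],0],[[0,-0.009,0],0],[[0,-0.009,0],0]]}}

```text
time: 15.05
tool_pos: [0.4531, -0.2538, 0.0484]
tool_rot: [3.112, 0.017, 1.63]
contact_force: [0.9, 0.0, -0.4]
opening: 0.0003
```

{"name": "carry_out", "arguments": {"targets": [[[0,-0.009,0],0],[[0,-0.008,0],0],[[0,-0.008,0],0]]}}

```text
time: 15.42
tool_pos: [0.4256, -0.2552, 0.0472]
tool_rot: [3.114, 0.016, 1.63]
contact_force: [-0.1, -0.9, 0.3]
opening: 0.0007
```

```bash
python3 -c "
from h import *
st()
im=eyes.read_camera('side');cv2.imwrite('pics/s8.png',cv2.resize(im[100:185,180:300,::-1],None,fx=6,fy=6,interpolation=cv2.INTER_CUBIC))"
```

```text
t 15.43 p [ 0.4256 -0.2552  0.0472] rot [3.114 0.016 1.63 ] F [-0.1 -0.9  0.3] op 0.0007 q [-0.7   0.47  1.84  0.01  0.8  -0.77]
```

View pics/s8.png

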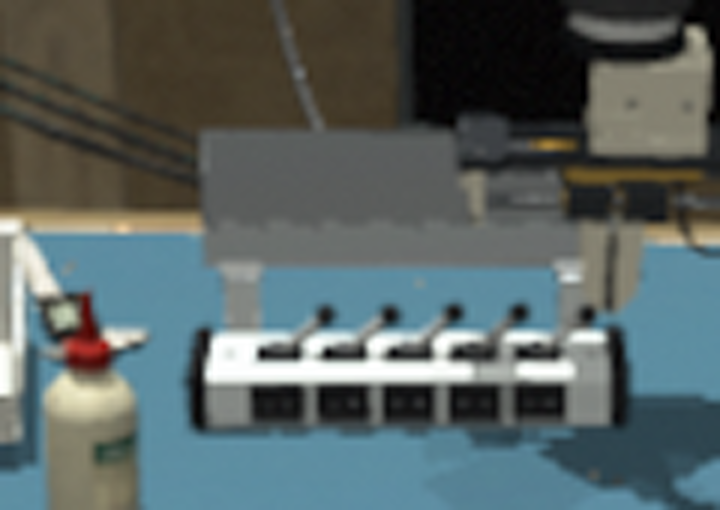

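All five levers are laid over to -x; their balls sit at row ~315 in line. Next is the guard: I'll lift, pass over to behind the flap near its +x end (clear of the monitor), then push.

{"name": "carry_out", "arguments": {"targets": [[[0,0,-0.05],0],[[0,0,-0.05],0],[[0,0,-0.05],0],[[0,0,-0.03],0],[[0,0,0],0]]}}

```text
time: 16.1
tool_pos: [0.4176, -0.2521, 0.2312]
tool_rot: [3.119, 0.013, 1.629]
contact_force: [-0.4, -0.1, -0.4]
opening: 0.0004
```

```bash
python3 -c "
from h import *
st();go([.66,-.30,.22],1.633)"
```

```text
t 16.1 p [ 0.4176 -0.2521  0.2312] rot [3.119 0.013 1.629] F [-0.4 -0.1 -0.4] op 0.0004 q [-0.7   0.24  1.6   0.01  1.28 -0.77]
from [ 0.4176 -0.2521  0.2312] [3.119 0.013 1.629] to [0.66, -0.3, 0.22] n 5
[[[-0.0124,0.0478,0.0035],-0.0007],[[-0.0124,0.0478,0.0035],-0.0007],[[-0.0124,0.0477,0.0035],-0.0007],[[-0.0125,0.0477,0.0035],-0.0007],[[-0.0125,0.0477,0.0035],-0.0007]]
```

{"name": "carry_out", "arguments": {"targets": [[[-0.004,0.048,0.002],0],[[-0.004,0.048,0.002],0],[[-0.012,0.048,0.002],0],[[-0.016,0.048,0.002],0],[[-0.02,0.044,0.002],0],[[0,0,0],0],[[0,0,0],0]]}}

```text
time: 16.98
tool_pos: [0.6588, -0.2936, 0.211]
tool_rot: [3.136, 0.003, 1.628]
contact_force: [-0.6, -0.2, 0.7]
opening: 0.0004
```

```bash
python3 -c "
from h import *
st();go([.66,-.358,.19],1.633)"
```

```text
t 16.98 p [ 0.6588 -0.2936  0.211 ] rot [3.136e+00 3.000e-03 1.628e+00] F [-0.6 -0.2  0.7] op 0.0004 q [-0.53  0.73  0.86  0.    1.55 -0.58]
from [ 0.6588 -0.2936  0.211 ] [3.136e+00 3.000e-03 1.628e+00] to [0.66, -0.358, 0.19] n 2
[[[-0.0322,-0.0013,0.0106],-0.0025],[[-0.0322,-0.0014,0.0106],-0.0025]]
```

{"name": "carry_out", "arguments": {"targets": [[[-0.032,-0.001,0.01],0],[[-0.033,-0.001,0.01],0],[[0,0,0],0],[[0,0,0],0]]}}

```text
time: 17.48
tool_pos: [0.657, -0.3575, 0.1924]
tool_rot: [3.137, 0.001, 1.629]
contact_force: [-1.0, 0.8, -0.5]
opening: 0.0002
```

```bash
python3 -c "
from h import *
st();go([.66,-.358,.11],1.633)
for n in I:
    im=eyes.read_camera(n);cv2.imwrite('pics/%s9.png'%n,cv2.resize(im[:,:,::-1],(800,600)))"
```

```text
t 17.48 p [ 0.657  -0.3575  0.1924] rot [3.137e+00 1.000e-03 1.629e+00] F [-1.   0.8 -0.5] op 0.0002 q [-0.6   0.8   0.77  0.    1.57 -0.66]
from [ 0.657  -0.3575  0.1924] [3.137e+00 1.000e-03 1.629e+00] to [0.66, -0.358, 0.11] n 2
[[[-0.0003,0.0013,0.0412],-0.0022],[[-0.0003,0.0013,0.0412],-0.0022]]
```

View pics/top9.png

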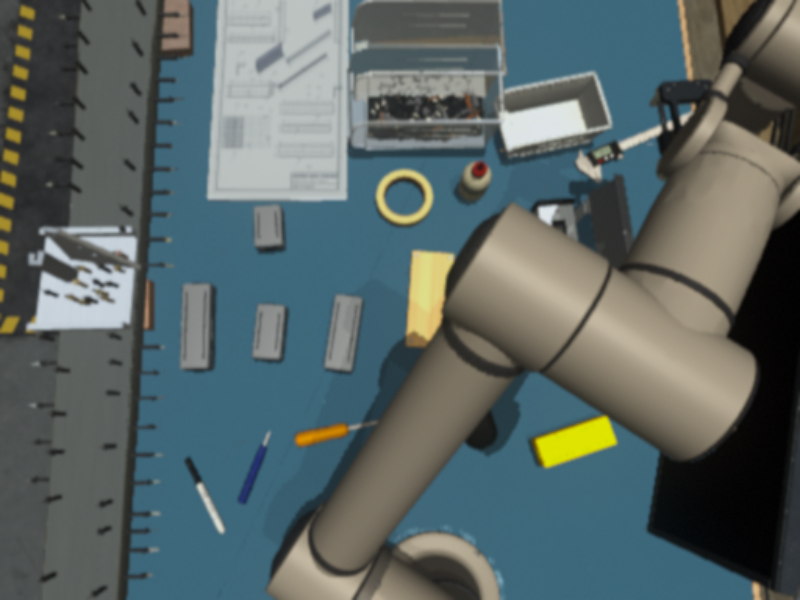

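View pics/side9.png

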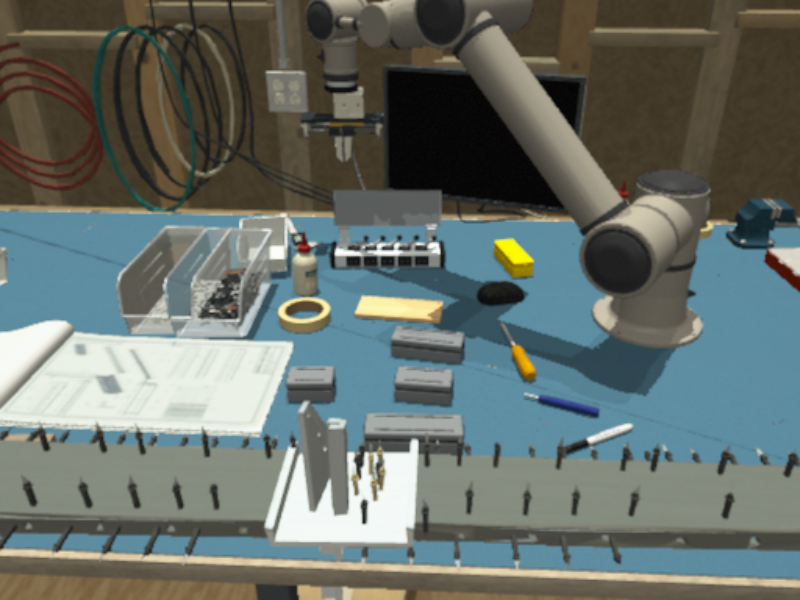

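{"name": "carry_out", "arguments": {"targets": [[[0,0.001,0.03],0],[[0,0.001,0.03],0],[[0,0,0],0]]}}

```text
time: 17.95
tool_pos: [0.6607, -0.3545, 0.1347]
tool_rot: [3.134, 0.003, 1.632]
contact_force: [-0.1, -0.0, 0.8]
opening: 0.0003
```

{"name": "carry_out", "arguments": {"targets": [[[0,0,0.018],0],[[0,0,0],0]]}}

```text
time: 18.2
tool_pos: [0.6618, -0.3541, 0.1183]
tool_rot: [3.131, 0.005, 1.633]
contact_force: [0.9, -0.3, 0.1]
opening: 0.0003
```

```bash
python3 -c "
from h import *
st();go([.652,-.288,.112],1.633,step=.01)
im=eyes.read_camera('side');cv2.imwrite('pics/s10.png',cv2.resize(im[90:180,180:300,::-1],None,fx=6,fy=6,interpolation=cv2.INTER_CUBIC))"
```

```text
t 18.2 p [ 0.6618 -0.3541  0.1183] rot [3.131 0.005 1.633] F [ 0.9 -0.3  0.1] op 0.0003 q [-0.59  0.83  0.89  0.    1.4  -0.66]
from [ 0.6618 -0.3541  0.1183] [3.131 0.005 1.633] to [0.652, -0.288, 0.112] n 7
[[[0.0095,-0.0008,0.0008],0.0],[[0.0095,-0.0008,0.0008],0.0],[[0.0095,-0.0008,0.0008],0.0],[[0.0095,-0.0008,0.0008],0.0],[[0.0095,-0.0008,0.0008],0.0],[[0.0095,-0.0008,0.0008],0.0],[[0.0095,-0.0008,0.0008],0.0]]
```

View pics/s10.png

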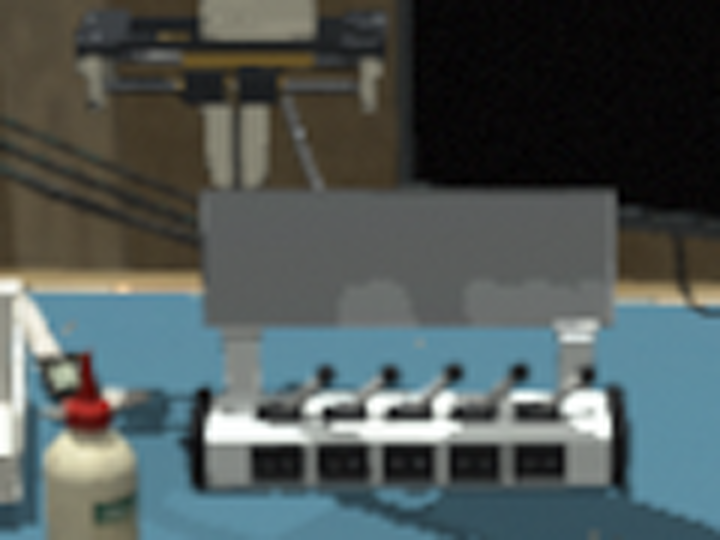

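{"name": "carry_out", "arguments": {"targets": [[[0,0,0.014],0],[[0,0,0.002],0],[[0,0,0],0]]}}

```text
time: 18.62
tool_pos: [0.6635, -0.3554, 0.1049]
tool_rot: [3.126, 0.009, 1.633]
contact_force: [-0.0, 0.0, 0.0]
opening: 0.0004
```

{"name": "carry_out", "arguments": {"targets": [[[0.01,-0.001,0],0],[[0.01,-0.001,0],0],[[0.01,-0.001,0],0],[[0.01,-0.001,0],0]]}}

```text
time: 19.12
tool_pos: [0.6572, -0.3143, 0.1058]
tool_rot: [3.124, 0.012, 1.632]
contact_force: [1.1, -1.5, 1.5]
opening: 0.0004
```

```bash
python3 -c "
from h import *
st()
im=eyes.read_camera('side');cv2.imwrite('pics/s11.png',cv2.resize(im[90:180,180:300,::-1],None,fx=6,fy=6,interpolation=cv2.INTER_CUBIC))"
```

```text
t 19.12 p [ 0.6572 -0.3143  0.1058] rot [3.124 0.012 1.632] F [ 1.1 -1.5  1.5] op 0.0004 q [-0.55  0.79  1.02  0.    1.31 -0.61]
```

View pics/s11.png

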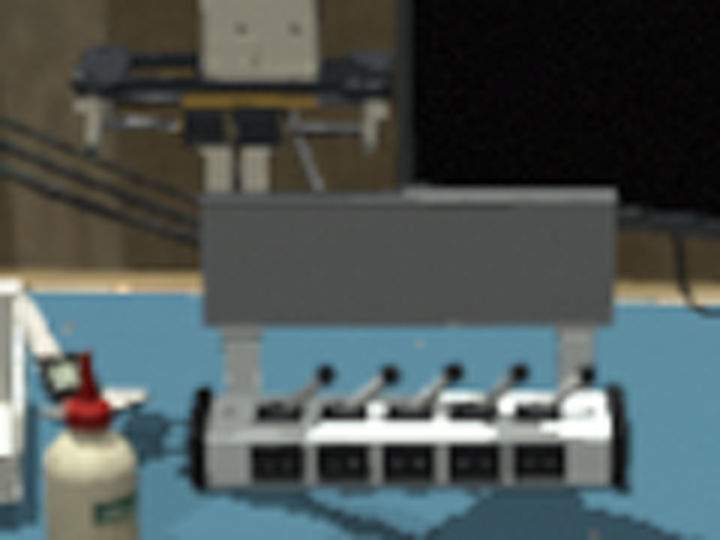

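The flap is moving and the fingers are behind it near the +x end. I'll keep pushing.

{"name": "carry_out", "arguments": {"targets": [[[0.011,0,0],0],[[0.011,0,0],0],[[0.011,0,0],0],[[0.011,0,0],0]]}}

```text
time: 19.68
tool_pos: [0.6538, -0.2664, 0.1049]
tool_rot: [3.125, 0.011, 1.633]
contact_force: [0.2, -1.4, -0.7]
opening: 0.0003
```

{"name": "carry_out", "arguments": {"targets": [[[0.01,0,0],0],[[0.01,0,0],0]]}}

```text
time: 19.92
tool_pos: [0.6525, -0.2445, 0.1046]
tool_rot: [3.125, 0.01, 1.633]
contact_force: [0.3, -0.8, 1.1]
opening: 0.0006
```

```bash
python3 -c "
from h import *
st()
im=eyes.read_camera('side');cv2.imwrite('pics/s12.png',cv2.resize(im[90:180,180:300,::-1],None,fx=6,fy=6,interpolation=cv2.INTER_CUBIC))"
```

```text
t 19.93 p [ 0.6525 -0.2445  0.1046] rot [3.125 0.01  1.633] F [ 0.3 -0.8  1.1] op 0.0006 q [-0.47  0.73  1.14 -0.    1.25 -0.53]
```

View pics/s12.png

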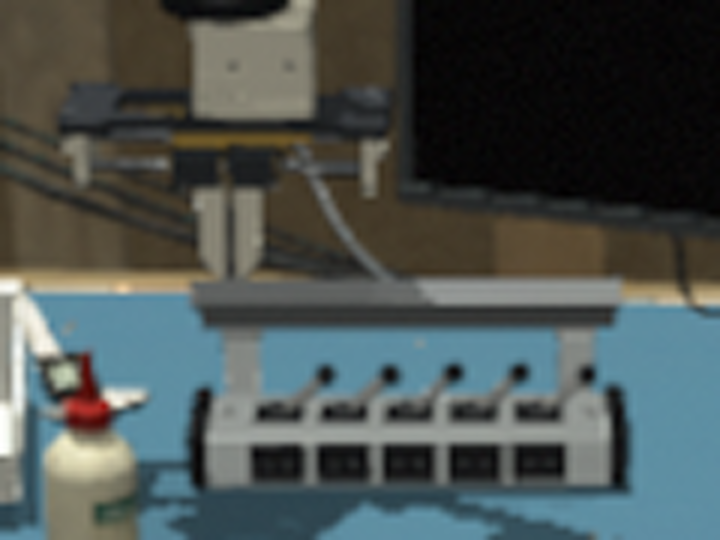

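The flap leans about 45° forward with the fingertips on its outer face. Now pressing over and down.

{"name": "carry_out", "arguments": {"targets": [[[0.006,0,0.008],0],[[0.006,0,0.008],0],[[0.005,0,0.008],0]]}}

```text
time: 20.35
tool_pos: [0.6519, -0.2252, 0.0793]
tool_rot: [3.125, 0.01, 1.634]
contact_force: [-0.3, -0.4, 0.0]
opening: 0.0003
```

{"name": "carry_out", "arguments": {"targets": [[[0.003,0,0.008],0],[[0.001,0,0.006],0]]}}

```text
time: 20.6
tool_pos: [0.6516, -0.2205, 0.0636]
tool_rot: [3.126, 0.009, 1.634]
contact_force: [0.8, 1.1, 1.1]
opening: 0.0003
```

```bash
python3 -c "
from h import *
st()
im=eyes.read_camera('side');cv2.imwrite('pics/s13.png',cv2.resize(im[90:180,180:300,::-1],None,fx=6,fy=6,interpolation=cv2.INTER_CUBIC))"
```

```text
t 20.6 p [ 0.6516 -0.2205  0.0636] rot [3.126 0.009 1.634] F [0.8 1.1 1.1] op 0.0003 q [-0.44  0.75  1.22 -0.    1.15 -0.5 ]
```

View pics/s13.png

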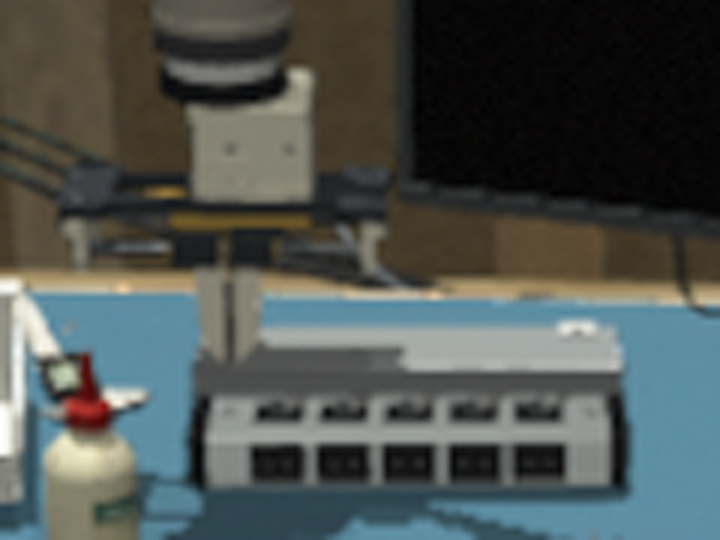

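Nearly shut. Pressing down the last few millimetres until the force rises.

{"name": "carry_out", "arguments": {"targets": [[[0,0,0.005],0],[[0,0,0.003],0]]}}

```text
time: 20.9
tool_pos: [0.6515, -0.2204, 0.0557]
tool_rot: [3.127, 0.008, 1.634]
contact_force: [-7.5, 2.7, 17.3]
opening: 0.0006
```

{"name": "carry_out", "arguments": {"targets": [[[0,0,0.002],0],[[0,0,0.002],0]]}}

```text
time: 21.15
tool_pos: [0.6515, -0.2204, 0.0559]
tool_rot: [3.125, 0.008, 1.634]
contact_force: [-5.3, 2.6, 11.1]
opening: 0.0003
```

The force rose at reading 0.056, i.e. true 0.076, which is the shut height. Retracting and checking.

{"name": "carry_out", "arguments": {"targets": [[[0,0,-0.05],0],[[0,0,-0.05],0],[[0,0,-0.05],0],[[0,0,0],0]], "fingers": 0}}

```text
time: 21.65
tool_pos: [0.6486, -0.2198, 0.2101]
tool_rot: [3.126, 0.008, 1.633]
contact_force: [-0.1, -0.3, -1.0]
opening: 0.0358
```

```bash
cat >> h.py <<'E'
def cases(im,z=.04,roi=(115,250,100,345),lo=250):
    hsv=cv2.cvtColor(im,cv2.COLOR_RGB2HSV)
    g=((hsv[...,1]<60)&(hsv[...,2]<185)&(hsv[...,2]>60)).astype(np.uint8)*255
    mm=np.zeros_like(g);a,b,c,d=roi;mm[a:b,c:d]=g[a:b,c:d]
    for c in cv2.findContours(mm,cv2.RETR_EXTERNAL,cv2.CHAIN_APPROX_NONE)[0]:
        if cv2.contourArea(c)>lo: print("case?",cv2.boundingRect(c),*[np.round(v,4) for v in rect("top",c,z)])
E
python3 -c "
from h import *
st()
im=eyes.read_camera('top');cv2.imwrite('pics/t14.png',cv2.resize(im[:,:,::-1],(800,600)));cases(im)
im=eyes.read_camera('side');cv2.imwrite('pics/s14.png',cv2.resize(im[90:180,180:300,::-1],None,fx=6,fy=6,interpolation=cv2.INTER_CUBIC))"
```

```text
t 21.65 p [ 0.6486 -0.2198  0.2101] rot [3.126 0.008 1.633] F [-0.1 -0.3 -1. ] op 0.0358 q [-0.44  0.64  1.03  0.    1.46 -0.5 ]
case? (161, 194, 23, 37) [0.4484 0.276 ] [98.3705 51.8798] -4.7551
case? (115, 181, 21, 56) [0.4609 0.4022] [151.2191  53.101 ] 0.9011
case? (207, 161, 138, 89) [ 0.4642 -0.0073] [373.869  242.5314] 88.7785
case? (162, 131, 20, 28) [0.64   0.2815] [79.211  52.4261] 4.412
case? (132, 115, 91, 14) [0.7067 0.2674] [255.5262  39.0545] 89.1083
```

View pics/t14.png

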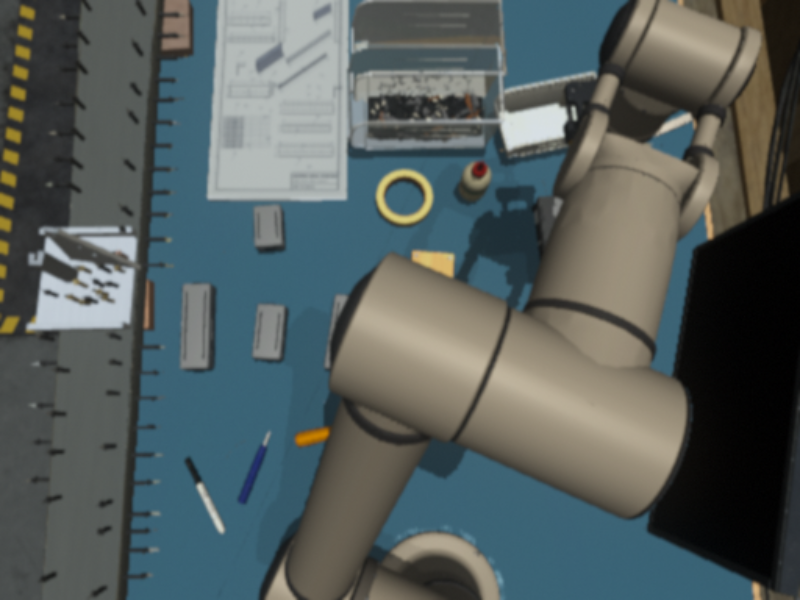

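View pics/s14.png

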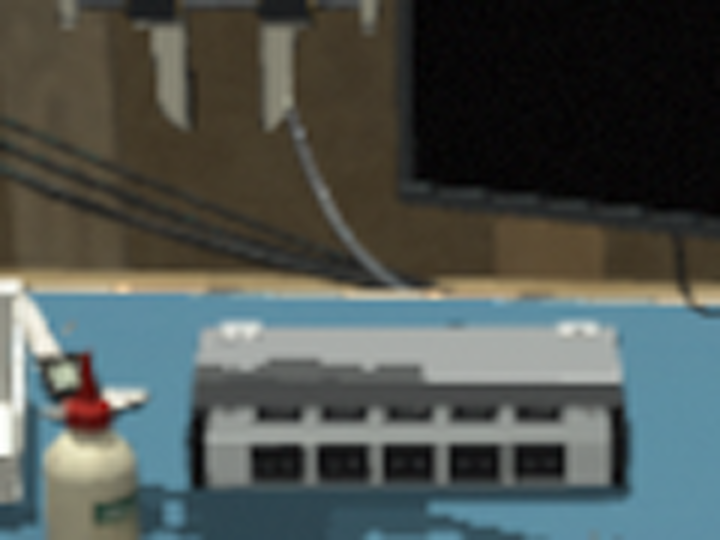

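The guard lies shut and level, and the cases are where they were. Next is case a at about (0.4615, 0.403).

```bash
python3 -c "
from h import *
go([.4615,.403,.15],3.1526,n=15)"
```

```text
from [ 0.6465 -0.219   0.2047] [3.134 0.004 1.633] to [0.4615, 0.403, 0.15] n 15
[[[0.0422,-0.0098,0.0034],-0.1013],[[0.0429,-0.0054,0.0034],-0.1013],[[0.0433,-0.0011,0.0034],-0.1013],[[0.0432,0.0033,0.0034],-0.1013],[[0.0426,0.0077,0.0034],-0.1013],[[0.0416,0.0119,0.0034],-0.1013],[[0.0402,0.0161,0.0034],-0.1013],[[0.0384,0.02,0.0034],-0.1013],[[0.0361,0.0238,0.0034],-0.1013],[[0.0335,0.0274,0.0034],-0.1013]]
[[[0.0306,0.0306,0.0034],-0.1013],[[0.0273,0.0335,0.0034],-0.1013],[[0.0238,0.0361,0.0034],-0.1013],[[0.02,0.0384,0.0034],-0.1013],[[0.0161,0.0402,0.0034],-0.1013]]
```

{"name": "carry_out", "arguments": {"targets": [[[0.042,-0.01,0],-0.101],[[0.043,-0.005,0],-0.101],[[0.043,-0.001,0],-0.101],[[0.043,0.003,0],-0.101],[[0.043,0.008,0],-0.101],[[0.042,0.012,0.002],-0.101],[[0.04,0.016,0.003],-0.101],[[0.038,0.02,0.004],-0.101],[[0.036,0.024,0.004],-0.101],[[0.033,0.027,0.004],-0.101]]}}

```text
time: 23.0
tool_pos: [0.5053, 0.2032, 0.1658]
tool_rot: [-3.129, -0.026, 2.669]
contact_force: [-0.2, 0.3, -0.4]
opening: 0.0918
```

```bash
python3 -c "
from h import *
go([.4615,.403,.15],3.1526)"
```

```text
from [0.5053 0.2032 0.1658] [-3.129 -0.026  2.669] to [0.4615, 0.403, 0.15] n 5
[[[0.0259,0.0316,0.0034],-0.0968],[[0.0227,0.034,0.0034],-0.0968],[[0.0193,0.036,0.0034],-0.0968],[[0.0158,0.0377,0.0034],-0.0968],[[0.0121,0.0391,0.0034],-0.0968]]
```

{"name": "carry_out", "arguments": {"targets": [[[0.026,0.032,0.003],-0.097],[[0.023,0.034,0.003],-0.097],[[0.019,0.036,0.003],-0.097],[[0.016,0.038,0.003],-0.097],[[0.012,0.039,0.003],-0.097],[[0,0,0],0],[[0,0,0],0]]}}

```text
time: 23.88
tool_pos: [0.4497, 0.4076, 0.1363]
tool_rot: [-3.13, -0.052, -3.11]
contact_force: [-0.2, 0.7, 0.5]
opening: 0.092
```

```bash
python3 -c "
from h import *
st();go([.4615,.403,.06],3.1526)
im=eyes.read_camera('side');cv2.imwrite('pics/s15.png',cv2.resize(im[:,:,::-1],(800,600)))"
```

```text
t 23.88 p [0.4497 0.4076 0.1363] rot [-3.13  -0.052 -3.11 ] F [-0.2  0.7  0.5] op 0.092 q [ 0.6   0.58  1.34  0.02  1.27 -1.01]
from [0.4497 0.4076 0.1363] [-3.13  -0.052 -3.11 ] to [0.4615, 0.403, 0.06] n 2
[[[-0.0078,-0.0021,0.0378],0.0101],[[-0.0079,-0.002,0.0378],0.0101]]
```

View pics/s15.png

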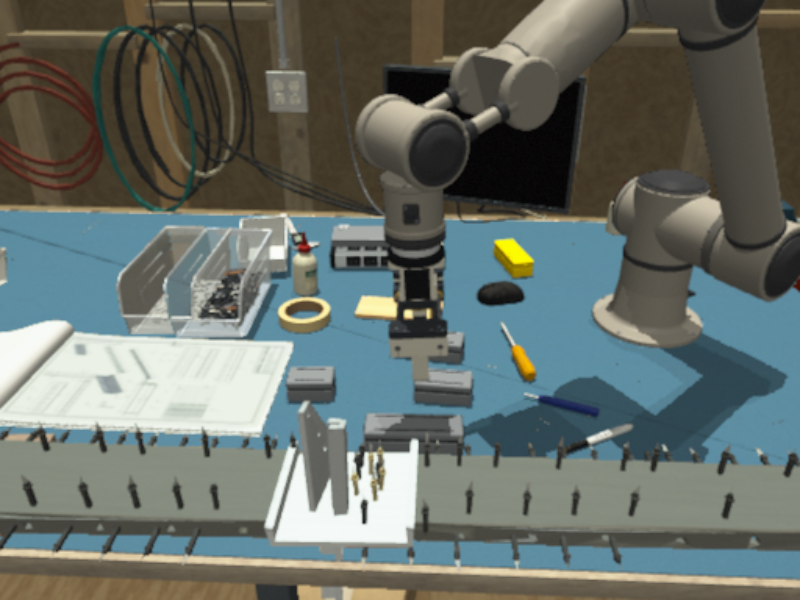

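Case d has been knocked towards -x, now at (443,388) px; I'll re-measure it later. The jaws are above case a, and the tool is tilted about 3°. Descending.

{"name": "carry_out", "arguments": {"targets": [[[-0.008,-0.002,0.038],0.01],[[-0.008,-0.002,0.038],0.01],[[0,0,0],0],[[0,0,0],0]]}}

```text
time: 24.42
tool_pos: [0.4644, 0.3994, 0.0597]
tool_rot: [-3.13, -0.051, -3.138]
contact_force: [-0.7, 0.6, -0.3]
opening: 0.0916
```

```bash
python3 -c "
from h import *
st();go([.4615,.403,.03],3.1526);go([.4615,.403,-.014],3.1526)"
```

```text
t 24.43 p [0.4644 0.3994 0.0597] rot [-3.13  -0.051 -3.138] F [-0.7  0.6 -0.3] op 0.0916 q [ 0.58  0.67  1.41  0.02  1.12 -1.01]
from [0.4644 0.3994 0.0597] [-3.13  -0.051 -3.138] to [0.4615, 0.403, 0.03] n 1
[[[0.0013,0.004,0.0297],-0.0075]]
from [0.4644 0.3994 0.0597] [-3.13  -0.051 -3.138] to [0.4615, 0.403, -0.014] n 2
[[[-0.0004,0.0022,0.0368],-0.0038],[[-0.0005,0.0022,0.0368],-0.0038]]
```

{"name": "carry_out", "arguments": {"targets": [[[0,0.003,0.03],-0.007],[[-0.001,0.001,0.03],0],[[0,0,0.008],0],[[0,0,0],0]]}}

```text
time: 24.92
tool_pos: [0.4661, 0.4047, -0.0017]
tool_rot: [-3.137, -0.04, -3.132]
contact_force: [-0.1, -0.2, -0.6]
opening: 0.0923
```

```bash
python3 -c "
from h import *
st();go([.4615,.403,-.014],3.1526)"
```

```text
t 24.93 p [ 0.4661  0.4047 -0.0017] rot [-3.137 -0.04  -3.132] F [-0.1 -0.2 -0.6] op 0.0923 q [ 0.58  0.74  1.45  0.02  0.98 -1.01]
from [ 0.4661  0.4047 -0.0017] [-3.137 -0.04  -3.132] to [0.4615, 0.403, -0.014] n 1
[[[0.0041,-0.0016,0.0124],-0.0012]]
```

{"name": "carry_out", "arguments": {"targets": [[[0.004,-0.001,0.008],0],[[0.001,0,0.005],0],[[0,0,0],0]]}}

```text
time: 25.3
tool_pos: [0.4616, 0.4045, -0.0123]
tool_rot: [-3.14, -0.036, -3.132]
contact_force: [0.6, -0.0, -0.1]
opening: 0.0919
```

```bash
python3 -c "
from h import *
st()"
```

```text
t 25.3 p [ 0.4616  0.4045 -0.0123] rot [-3.14  -0.036 -3.132] F [ 0.6 -0.  -0.1] op 0.0919 q [ 0.58  0.75  1.47  0.02  0.95 -1.01]
```

{"name": "carry_out", "arguments": {"targets": [[[0,0,0],0],[[0,0,0],0],[[0,0,0],0],[[0,0,0],0],[[0,0,0],0],[[0,0,0],0]], "fingers": 1, "grip_force": 35}}

```text
time: 26.05
tool_pos: [0.462, 0.4046, -0.0117]
tool_rot: [-3.14, -0.036, -3.132]
contact_force: [-0.4, 0.1, 0.0]
opening: 0.0498
```

{"name": "carry_out", "arguments": {"targets": [[[0,0,-0.02],0],[[0,0,-0.04],0],[[0,0,-0.05],0],[[0,0,-0.04],0],[[0,0,0],0]]}}

```text
time: 26.68
tool_pos: [0.4653, 0.4036, 0.1376]
tool_rot: [-3.135, -0.044, -3.132]
contact_force: [-0.3, 0.2, -4.7]
opening: 0.0497
```

```bash
python3 -c "
from h import *
st();go([.5058,-.0067,.09],3.0496)
im=eyes.read_camera('side');cv2.imwrite('pics/s16.png',cv2.resize(im[100:330,150:350,::-1],None,fx=2.6,fy=2.6))"
```

```text
t 26.68 p [0.4653 0.4036 0.1376] rot [-3.135 -0.044 -3.132] F [-0.3  0.2 -4.7] op 0.0497 q [ 0.58  0.59  1.32  0.02  1.28 -1.01]
from [0.4653 0.4036 0.1376] [-3.135 -0.044 -3.132] to [0.5058, -0.0067, 0.09] n 9
[[[-0.0043,-0.0456,0.0054],0.0113],[[-0.0048,-0.0455,0.0054],0.0113],[[-0.0053,-0.0455,0.0054],0.0113],[[-0.0058,-0.0454,0.0054],0.0113],[[-0.0063,-0.0454,0.0054],0.0113],[[-0.0069,-0.0453,0.0054],0.0113],[[-0.0074,-0.0452,0.0054],0.0113],[[-0.0079,-0.0451,0.0054],0.0113],[[-0.0084,-0.045,0.0054],0.0113]]
```

View pics/s16.png

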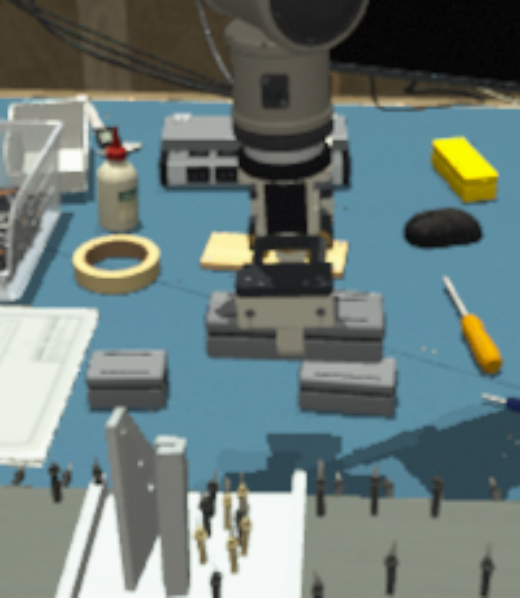

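Case a is held level at 49.7 mm opening. Carrying it to the base.

{"name": "carry_out", "arguments": {"targets": [[[-0.004,-0.045,0.002],0.011],[[-0.005,-0.045,0.002],0.011],[[-0.005,-0.045,0.002],0.011],[[-0.006,-0.045,0.002],0.011],[[-0.006,-0.045,0.002],0.011],[[-0.007,-0.045,0.002],0.011],[[-0.007,-0.045,0.002],0.011],[[-0.008,-0.045,0.002],0.011],[[-0.008,-0.04,0.002],0.011],[[0,0,0],0]]}}

```text
time: 27.98
tool_pos: [0.4904, -0.0129, 0.0941]
tool_rot: [-3.118, -0.088, 3.051]
contact_force: [-0.1, -0.2, -4.4]
opening: 0.05
```

{"name": "carry_out", "arguments": {"targets": [[[0,0,0],0],[[0,0,0],0]]}}

```text
time: 28.22
tool_pos: [0.4883, -0.0116, 0.0915]
tool_rot: [-3.119, -0.094, 3.051]
contact_force: [0.2, -0.0, -4.0]
opening: 0.0501
```

```bash
python3 -c "
from h import *
st();go([.5058,-.0067,.05],3.0493)
im=eyes.read_camera('top');cv2.imwrite('pics/t17.png',cv2.resize(im[:,:,::-1],(800,600)));cases(im)"
```

```text
t 28.23 p [ 0.4883 -0.0116  0.0915] rot [-3.119 -0.094  3.051] F [ 0.2 -0.  -4. ] op 0.0501 q [-0.16  0.46  1.7  -0.03  1.08 -1.63]
from [ 0.4883 -0.0116  0.0915] [-3.119 -0.094  3.051] to [0.5058, -0.0067, 0.05] n 1
[[[-0.0208,0.0073,0.0396],0.0018]]
case? (160, 206, 23, 37) [0.4154 0.2784] [97.6359 52.1753] -4.761
case? (207, 188, 26, 51) [0.4438 0.1468] [133.5405  51.8334] -8.9676
case? (244, 151, 87, 99) [ 0.4745 -0.0368] [273.0229 236.834 ] -3.4554
case? (162, 131, 20, 28) [0.6399 0.2814] [79.224  52.4062] 3.5802
case? (255, 115, 75, 48) [ 0.6518 -0.0589] [211.1394 139.4275] 88.7613
case? (136, 115, 83, 9) [0.7142 0.2672] [232.6168  24.1099] 89.0878
```

View pics/t17.png

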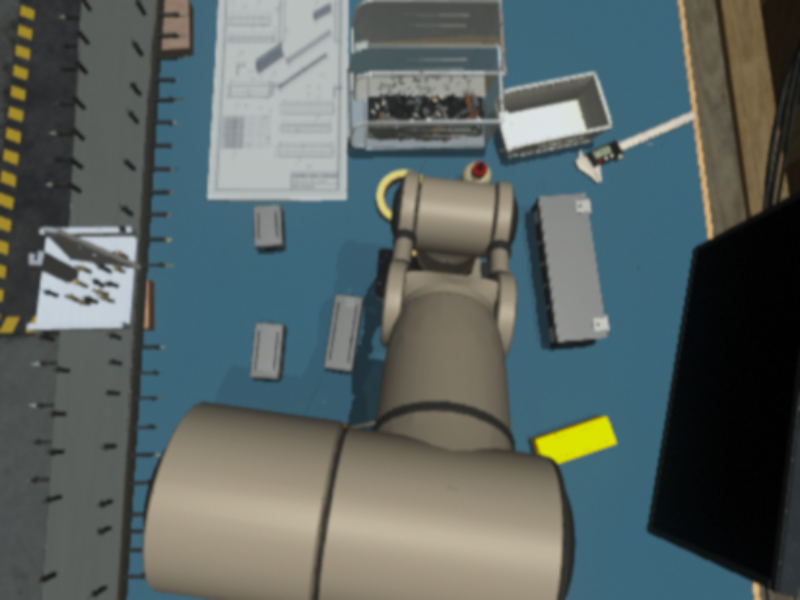

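The tool tilt grows with each row as the loaded wrist sags, so I'm adding a pad-centre helper that takes the tilt into account.

```bash
cat >> h.py <<'E'
def pad(s=None):
    s=s or monitor.observe();R=Ro.from_euler("xyz",s["tool_rot"]).as_matrix()
    return s["tool_pos"]-.039*R[:,2]
def gopad(xy,z,yaw,**k):
    # z: tcp reading target; xy: pad centre target, assuming tilt stays
    s=monitor.observe();off=pad(s)-s["tool_pos"]
    print("pad",np.round(pad(s),4)); go([xy[0]-off[0],xy[1]-off[1],z],yaw,**k)
E
python3 -c "
from h import *
print(pad({'tool_pos':np.array([.462,.4046,-.0117]),'tool_rot':[-3.14,-.036,-3.132]}))
gopad((.506,-.0067),.03,3.0493)"
```

```text
[0.46340303 0.40467558 0.02727468]
pad [ 0.492  -0.0109  0.1304]
from [ 0.4883 -0.0114  0.0916] [-3.119 -0.094  3.051] to [np.float64(0.502278818024536), np.float64(-0.007232939771756528), 0.03] n 2
[[[-0.0096,0.0034,0.0299],0.001],[[-0.0096,0.0034,0.0299],0.001]]
```

{"name": "carry_out", "arguments": {"targets": [[[-0.012,0.004,0.03],0.001],[[-0.012,0.003,0.03],0.001]]}}

```text
time: 28.52
tool_pos: [0.5091, -0.0058, 0.0303]
tool_rot: [-3.119, -0.088, 3.052]
contact_force: [-0.5, 0.6, -3.5]
opening: 0.0499
```

```bash
python3 -c "
from h import *
st();gopad((.508,-.0067),.012,3.0493)"
```

```text
t 28.52 p [ 0.5091 -0.0058  0.0303] rot [-3.119 -0.088  3.052] F [-0.5  0.6 -3.5] op 0.0499 q [-0.14  0.57  1.7  -0.03  0.95 -1.61]
pad [ 0.5126 -0.0052  0.0691]
from [ 0.5091 -0.0058  0.0303] [-3.119 -0.088  3.052] to [np.float64(0.5045125355486729), np.float64(-0.007270423061386627), 0.012] n 1
[[[0.0028,-0.0015,0.0187],0.0028]]
```

{"name": "carry_out", "arguments": {"targets": [[[0.003,-0.002,0.018],0.002],[[0.001,0,0.004],0]]}}

```text
time: 28.78
tool_pos: [0.5022, -0.0056, 0.0064]
tool_rot: [-3.119, -0.091, 3.053]
contact_force: [0.3, 0.6, -3.8]
opening: 0.0498
```

```bash
python3 -c "
from h import *
st();gopad((.508,-.0067),.0,3.0493)"
```

```text
t 28.77 p [ 0.5022 -0.0056  0.0064] rot [-3.119 -0.091  3.053] F [ 0.3  0.6 -3.8] op 0.0498 q [-0.15  0.6   1.74 -0.04  0.89 -1.61]
pad [ 0.5058 -0.0051  0.0452]
from [ 0.5022 -0.0056  0.0064] [-3.119 -0.091  3.053] to [np.float64(0.5044058113291309), np.float64(-0.007256075206797159), 0.0] n 1
[[[-0.0029,-0.0013,0.0062],0.0039]]
```

{"name": "carry_out", "arguments": {"targets": [[[-0.003,-0.001,0.004],0.003]]}}

```text
time: 28.9
tool_pos: [0.5045, -0.0063, 0.0028]
tool_rot: [-3.119, -0.091, 3.051]
contact_force: [-6.3, 0.0, 9.8]
opening: 0.05
```

{"name": "carry_out", "arguments": {"targets": [[[0,-0.001,0.003],0]]}}

```text
time: 29.02
tool_pos: [0.5046, -0.0065, 0.0025]
tool_rot: [-3.12, -0.09, 3.051]
contact_force: [-9.9, 4.9, 32.9]
opening: 0.0499
```

```bash
python3 -c "
from h import *
st();gopad((.508,-.0067),.0,3.0493)"
```

```text
t 29.02 p [ 0.5046 -0.0065  0.0025] rot [-3.12  -0.09   3.051] F [-9.9  4.9 32.9] op 0.0499 q [-0.15  0.61  1.73 -0.03  0.89 -1.61]
pad [ 0.5082 -0.0059  0.0413]
from [ 0.5046 -0.0065  0.0025] [-3.12  -0.09   3.051] to [np.float64(0.5044298615958507), np.float64(-0.007214810846273698), 0.0] n 1
[[[-0.0001,-0.0007,0.0025],0.0016]]
```

{"name": "carry_out", "arguments": {"targets": [[[0,0,-0.001],0],[[0,0,0],0],[[0,0,0],0],[[0,0,0],0]], "fingers": 0}}

```text
time: 29.52
tool_pos: [0.5082, -0.0066, 0.0068]
tool_rot: [-3.12, -0.082, 3.051]
contact_force: [0.2, -0.7, 0.5]
opening: 0.0855
```

{"name": "carry_out", "arguments": {"targets": [[[0,0,-0.04],0],[[0,0,-0.05],0],[[0,0,-0.05],0]]}}

```text
time: 29.9
tool_pos: [0.5174, -0.0044, 0.1456]
tool_rot: [-3.12, -0.092, 3.051]
contact_force: [1.3, 0.1, 0.5]
opening: 0.0917
```

```bash
python3 -c "
from h import *
st();go([.447,.147,.14],2.985)"
```

```text
t 29.9 p [ 0.5174 -0.0044  0.1456] rot [-3.12  -0.092  3.051] F [1.3 0.1 0.5] op 0.0917 q [-0.14  0.44  1.55 -0.03  1.24 -1.61]
from [ 0.5174 -0.0044  0.1456] [-3.12  -0.092  3.051] to [0.447, 0.147, 0.14] n 4
[[[0.0207,0.0362,0.0025],0.0165],[[0.0213,0.0358,0.0025],0.0165],[[0.0219,0.0355,0.0025],0.0165],[[0.0225,0.0351,0.0025],0.0165]]
```

```bash
python3 -c "
from h import *
go([.60,.33,.2],3.14,n=9)"
```

```text
from [ 0.5174 -0.0044  0.1456] [-3.12  -0.092  3.051] to [0.6, 0.33, 0.2] n 9
[[[-0.0052,0.0377,-0.0074],-0.0099],[[-0.0056,0.0376,-0.0074],-0.0099],[[-0.0059,0.0376,-0.0074],-0.0099],[[-0.0063,0.0375,-0.0074],-0.0099],[[-0.0067,0.0374,-0.0074],-0.0099],[[-0.007,0.0374,-0.0074],-0.0099],[[-0.0074,0.0373,-0.0074],-0.0099],[[-0.0078,0.0372,-0.0074],-0.0099],[[-0.0082,0.0372,-0.0074],-0.0099]]
```

{"name": "carry_out", "arguments": {"targets": [[[-0.005,0.038,-0.007],-0.01],[[-0.006,0.038,-0.007],-0.01],[[-0.006,0.038,-0.007],-0.01],[[-0.006,0.038,-0.007],-0.01],[[-0.007,0.037,-0.007],-0.01],[[-0.007,0.037,-0.007],-0.01],[[-0.007,0.037,-0.007],-0.01],[[-0.008,0.037,-0.007],-0.01],[[-0.008,0.037,-0.007],-0.01]]}}

```text
time: 31.02
tool_pos: [0.6043, 0.3369, 0.2013]
tool_rot: [-3.126, -0.087, 3.138]
contact_force: [0.2, -0.2, -0.4]
opening: 0.0918
```

```bash
python3 -c "
from h import *
st()
im=eyes.read_camera('top');cv2.imwrite('pics/t18.png',cv2.resize(im[:,:,::-1],(800,600)));cases(im);cases(im,z=.052)"
```

```text
t 31.02 p [0.6043 0.3369 0.2013] rot [-3.126 -0.087  3.138] F [ 0.2 -0.2 -0.4] op 0.0918 q [ 0.39  0.73  0.88  0.02  1.62 -1.18]
case? (207, 188, 25, 50) [0.444  0.1474] [133.1639  50.9209] -8.8489
case? (263, 159, 29, 58) [ 0.5112 -0.0115] [160.0081  78.2566] -1.4746
case? (155, 115, 67, 43) [0.6637 0.2359] [186.0938 124.0833] 89.1083
case? (100, 115, 83, 135) [0.5394 0.3645] [393.6985 220.4389] 3.2928
case? (207, 188, 25, 50) [0.4425 0.1465] [131.6277  50.3335] -8.8489
case? (263, 159, 29, 58) [ 0.5089 -0.0106] [158.1624  77.3538] -1.4746
case? (155, 115, 67, 43) [0.6596 0.234 ] [183.9471 122.6519] 89.1084
case? (100, 115, 83, 135) [0.5367 0.3611] [389.157 217.896] 3.2928
```

View pics/t18.png

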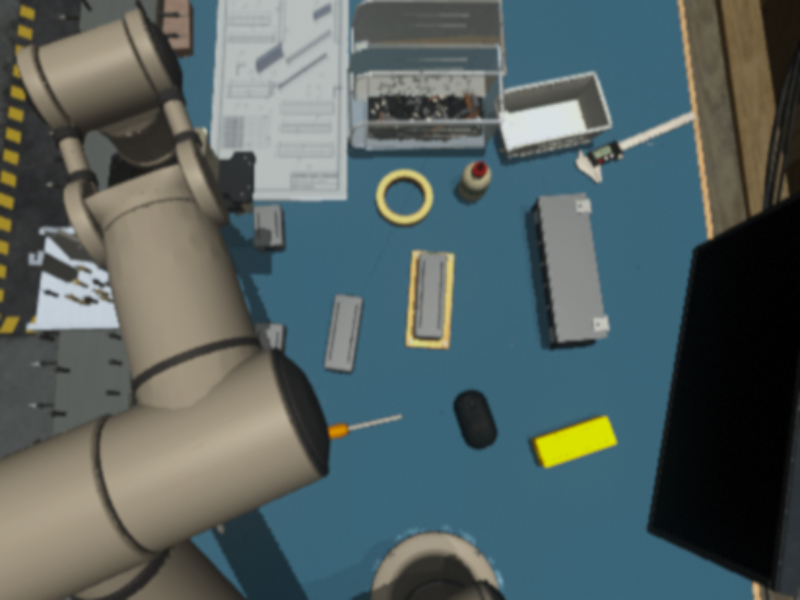

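Case a lies on the board. Measuring how well it is centred.

```bash
cat >> h.py <<'E'
def top_rect(im,roi,z,smax=28,vmin=80):
    hsv=cv2.cvtColor(im,cv2.COLOR_RGB2HSV)
    g=((hsv[...,1]<smax)&(hsv[...,2]<200)&(hsv[...,2]>vmin)).astype(np.uint8)*255
    mm=np.zeros_like(g);a,b,c,d=roi;mm[a:b,c:d]=g[a:b,c:d];mm=cv2.morphologyEx(mm,cv2.MORPH_CLOSE,np.ones((3,3)))
    c=max(cv2.findContours(mm,cv2.RETR_EXTERNAL,cv2.CHAIN_APPROX_NONE)[0],key=cv2.contourArea)
    return [np.round(v,4) for v in rect("top",c,z)]
E
python3 -c "
from h import *
im=cv2.cvtColor(cv2.resize(cv2.imread('pics/t18.png'),(512,384),interpolation=cv2.INTER_AREA),cv2.COLOR_BGR2RGB)
hsv=cv2.cvtColor(im,cv2.COLOR_RGB2HSV)
print(hsv[190,258:295].tolist()); print(hsv[155:222,275].tolist())
for s in (30,45,60):
  for vm in (80,110,125): print(s,vm,*top_rect(im,(150,230,255,300),.052,s,vm))
"
```

```text
[[99, 123, 120], [99, 122, 119], [97, 80, 112], [27, 51, 131], [21, 109, 188], [21, 123, 213], [21, 126, 198], [20, 121, 148], [19, 69, 107], [30, 9, 109], [70, 6, 119], [60, 5, 110], [50, 6, 118], [40, 6, 135], [50, 5, 145], [45, 3, 146], [60, 2, 145], [45, 3, 146], [50, 5, 147], [53, 7, 147], [53, 7, 147], [45, 7, 144], [45, 4, 132], [45, 4, 119], [45, 4, 125], [27, 17, 137], [24, 61, 160], [24, 99, 195], [24, 115, 216], [24, 115, 215], [23, 104, 188], [28, 48, 133], [97, 83, 114], [99, 121, 118], [99, 124, 119], [98, 123, 118], [99, 122, 119]]
[[99, 122, 119], [99, 122, 119], [99, 122, 119], [99, 120, 119], [98, 111, 117], [96, 73, 112], [81, 32, 112], [49, 17, 123], [42, 10, 134], [50, 6, 139], [60, 5, 141], [70, 5, 141], [60, 4, 141], [60, 4, 141], [60, 4, 141], [50, 5, 142], [50, 5, 142], [50, 5, 143], [50, 5, 142], [45, 7, 143], [45, 7, 144], [45, 7, 144], [45, 7, 144], [53, 7, 144], [50, 5, 144], [50, 5, 144], [50, 5, 144], [50, 5, 144], [50, 5, 145], [40, 5, 145], [60, 5, 146], [50, 5, 146], [45, 4, 145], [60, 3, 146], [60, 3, 146], [45, 3, 146], [50, 5, 147], [60, 5, 147], 
[... 189 characters left out ...]
 149], [50, 5, 149], [40, 5, 149], [45, 7, 150], [53, 7, 151], [53, 7, 151], [50, 5, 150], [45, 7, 147], [60, 4, 132], [45, 5, 100], [23, 38, 80], [21, 111, 115], [23, 122, 169], [25, 116, 204], [25, 113, 213], [24, 116, 198]]
30 80 [ 0.508  -0.0049] [154.1598  48.167 ] -6.3293
30 110 [ 0.5092 -0.0065] [151.02    47.0626] -5.6991
30 125 [ 0.5094 -0.0063] [149.9554  43.5606] -4.4914
45 80 [ 0.5076 -0.0018] [155.1555  69.1426] -4.9507
45 110 [ 0.5096 -0.0019] [151.2137  69.1426] -4.9507
45 125 [ 0.5092 -0.0028] [152.1197  58.0866] -2.1241
60 80 [ 0.5054 -0.0057] [161.7489  78.4812] -5.3902
60 110 [ 0.5054 -0.0057] [161.7489  78.4812] -5.3902
60 125 [ 0.5092 -0.0055] [149.8422  72.3736] -5.5604
```

Case a measures about (0.509, -0.006) against the base centre of (0.506, -0.007), with yaw matching; that's good. Now case b.

```bash
python3 -c "
from h import *
gopad((.4445,.1473),.1,2.985,n=5)"
```

```text
pad [0.6075 0.3423 0.2401]
from [0.6041 0.3418 0.2013] [-3.129 -0.086 -3.141] to [np.float64(0.4411340955916061), np.float64(0.146825614167151), 0.1] n 5
[[[0.0308,-0.0387,0.0235],0.0314],[[0.0295,-0.0396,0.0235],0.0314],[[0.0283,-0.0406,0.0235],0.0314],[[0.027,-0.0414,0.0235],0.0314],[[0.0257,-0.0422,0.0235],0.0314]]
```

{"name": "carry_out", "arguments": {"targets": [[[0.031,-0.039,0.01],0.031],[[0.03,-0.04,0.01],0.031],[[0.028,-0.04,0.01],0.031],[[0.027,-0.041,0.01],0.031],[[0.026,-0.042,0.01],0.031],[[0,0,0],0]]}}

```text
time: 31.82
tool_pos: [0.4398, 0.1439, 0.1613]
tool_rot: [-3.114, -0.087, 2.985]
contact_force: [1.0, 0.6, 0.8]
opening: 0.0921
```

```bash
python3 -c "
from h import *
st();gopad((.4445,.1473),.05,2.985,n=2)"
```

```text
t 31.82 p [0.4398 0.1439 0.1613] rot [-3.114 -0.087  2.985] F [1.  0.6 0.8] op 0.0921 q [ 0.15  0.33  1.68 -0.    1.22 -1.26]
pad [0.4433 0.1445 0.2001]
from [0.4398 0.1439 0.1613] [-3.114 -0.087  2.985] to [np.float64(0.44097340035102717), np.float64(0.14674894143806022), 0.05] n 2
[[[-0.0052,0.003,0.0553],-0.0],[[-0.0052,0.003,0.0553],-0.0]]
```

{"name": "carry_out", "arguments": {"targets": [[[-0.005,0.003,0.055],0],[[-0.005,0.002,0.055],0],[[-0.002,0,0.03],0],[[0,0,0],0]]}}

```text
time: 32.33
tool_pos: [0.4452, 0.1466, 0.0187]
tool_rot: [-3.117, -0.079, 2.985]
contact_force: [-0.3, -0.6, -0.0]
opening: 0.0917
```

```bash
python3 -c "
from h import *
st();gopad((.4445,.1473),-.012,2.985,n=2)"
```

```text
t 32.33 p [0.4452 0.1466 0.0187] rot [-3.117 -0.079  2.985] F [-0.3 -0.6 -0. ] op 0.0917 q [ 0.15  0.53  1.83  0.    0.86 -1.26]
pad [0.4484 0.1471 0.0576]
from [0.4452 0.1466 0.0187] [-3.117 -0.079  2.985] to [np.float64(0.4413276070987766), np.float64(0.14683072308858397), -0.012] n 2
[[[0.0007,0.0002,0.0155],0.0],[[0.0007,0.0002,0.0155],0.0]]
```

{"name": "carry_out", "arguments": {"targets": [[[0.001,0,0.018],0],[[0.002,0,0.012],0],[[0,0,0],0]]}}

```text
time: 32.7
tool_pos: [0.4435, 0.1481, -0.0088]
tool_rot: [-3.119, -0.073, 2.986]
contact_force: [0.4, 0.1, 0.9]
opening: 0.0919
```

```bash
python3 -c "
from h import *
st();gopad((.4445,.1473),-.012,2.985,n=1)"
```

```text
t 32.7 p [ 0.4435  0.1481 -0.0088] rot [-3.119 -0.073  2.986] F [0.4 0.1 0.9] op 0.0919 q [ 0.16  0.58  1.86  0.    0.78 -1.26]
pad [0.4465 0.1485 0.0301]
from [ 0.4435  0.1481 -0.0088] [-3.119 -0.073  2.986] to [np.float64(0.441573378304559), np.float64(0.14687467785198807), -0.012] n 1
[[[0.0015,-0.0014,0.0033],0.0011]]
```

{"name": "carry_out", "arguments": {"targets": [[[0.002,-0.001,0.003],0.001],[[0,0,0],0],[[0,0,0],0],[[0,0,0],0],[[0,0,0],0],[[0,0,0],0]], "fingers": 1}}

```text
time: 33.45
tool_pos: [0.4431, 0.1477, -0.0095]
tool_rot: [-3.121, -0.068, 2.985]
contact_force: [-0.3, -0.8, -1.2]
opening: 0.05
```

```bash
python3 -c "
from h import *
st();print(pad())"
```

```text
t 33.45 p [ 0.4431  0.1477 -0.0095] rot [-3.121 -0.068  2.985] F [-0.3 -0.8 -1.2] op 0.05 q [ 0.16  0.57  1.86  0.    0.77 -1.26]
[0.4457999  0.14809704 0.02942764]
```

{"name": "carry_out", "arguments": {"targets": [[[0,0,-0.02],0],[[0,0,-0.05],0],[[0,0,-0.05],0],[[0,0,-0.04],0]]}}

```text
time: 33.95
tool_pos: [0.4508, 0.1487, 0.1495]
tool_rot: [-3.116, -0.081, 2.985]
contact_force: [0.8, 0.1, -4.2]
opening: 0.0497
```

```bash
python3 -c "
from h import *
st();gopad((.507,-.0067),.10,3.0493,n=4)"
```

```text
t 33.95 p [0.4508 0.1487 0.1495] rot [-3.116 -0.081  2.985] F [ 0.8  0.1 -4.2] op 0.0497 q [ 0.16  0.36  1.67  0.    1.2  -1.26]
pad [0.4541 0.1492 0.1884]
from [0.4508 0.1487 0.1495] [-3.116 -0.081  2.985] to [np.float64(0.5037293271040814), np.float64(-0.00717549877941705), 0.1] n 4
[[[-0.0201,-0.0361,0.0117],-0.0162],[[-0.0195,-0.0365,0.0117],-0.0162],[[-0.0189,-0.0368,0.0117],-0.0162],[[-0.0183,-0.0371,0.0117],-0.0162]]
```

{"name": "carry_out", "arguments": {"targets": [[[-0.02,-0.036,0.003],-0.016],[[-0.02,-0.037,0.003],-0.016],[[-0.019,-0.037,0.003],-0.016],[[-0.019,-0.037,0.003],-0.016],[[0,0,0],0]]}}

```text
time: 34.58
tool_pos: [0.5098, -0.0108, 0.1354]
tool_rot: [-3.124, -0.08, 3.053]
contact_force: [-0.1, 0.3, -3.7]
opening: 0.0499
```

```bash
python3 -c "
from h import *
st();gopad((.508,-.0065),.06,3.0493,n=2)"
```

```text
t 34.58 p [ 0.5098 -0.0108  0.1354] rot [-3.124 -0.08   3.053] F [-0.1  0.3 -3.7] op 0.0499 q [-0.16  0.43  1.6  -0.03  1.19 -1.63]
pad [ 0.513  -0.0104  0.1742]
from [ 0.5098 -0.0108  0.1354] [-3.124 -0.08   3.053] to [np.float64(0.5048449856763638), np.float64(-0.006923324572691442), 0.06] n 2
[[[-0.0003,0.0024,0.0377],0.0021],[[-0.0003,0.0024,0.0377],0.0021]]
```

{"name": "carry_out", "arguments": {"targets": [[[0,0.002,0.038],0.002],[[0,0.002,0.036],0.002]]}}

```text
time: 34.83
tool_pos: [0.5054, -0.0074, 0.0614]
tool_rot: [-3.124, -0.075, 3.048]
contact_force: [-0.7, 0.6, -4.4]
opening: 0.0502
```

```bash
python3 -c "
from h import *
st();gopad((.508,-.0065),.0435,3.0493,n=2)"
```

```text
t 34.83 p [ 0.5054 -0.0074  0.0614] rot [-3.124 -0.075  3.048] F [-0.7  0.6 -4.4] op 0.0502 q [-0.15  0.52  1.7  -0.03  1.   -1.61]
pad [ 0.5084 -0.007   0.1003]
from [ 0.5054 -0.0074  0.0614] [-3.124 -0.075  3.048] to [np.float64(0.505019338116844), np.float64(-0.006920040674682992), 0.0435] n 2
[[[-0.0004,0.0004,0.0089],-0.0008],[[-0.0004,0.0004,0.0089],-0.0008]]
```

{"name": "carry_out", "arguments": {"targets": [[[0,0.001,0.01],0],[[0,0,0.005],0]]}}

```text
time: 35.08
tool_pos: [0.5022, -0.005, 0.0443]
tool_rot: [-3.124, -0.081, 3.049]
contact_force: [-0.1, -0.6, -4.3]
opening: 0.0499
```

{"name": "carry_out", "arguments": {"targets": [[[0,0,0.003],0]]}}

```text
time: 35.2
tool_pos: [0.5021, -0.0049, 0.0424]
tool_rot: [-3.124, -0.08, 3.049]
contact_force: [-7.3, -0.8, 21.9]
opening: 0.0499
```

```bash
python3 -c "
from h import *
st();gopad((.508,-.0065),.0425,3.0493,n=1)"
```

```text
t 35.2 p [ 0.5021 -0.0049  0.0424] rot [-3.124 -0.08   3.049] F [-7.3 -0.8 21.9] op 0.0499 q [-0.15  0.54  1.72 -0.03  0.96 -1.61]
pad [ 0.5053 -0.0045  0.0812]
from [ 0.5021 -0.0049  0.0424] [-3.124 -0.08   3.049] to [np.float64(0.504824790050492), np.float64(-0.006887801518208502), 0.0425] n 1
[[[-0.0029,-0.0017,-0.0003],-0.0001]]
```

{"name": "carry_out", "arguments": {"targets": [[[-0.004,-0.002,-0.006],0],[[0,0,0.002],0],[[0,0,0.003],0]]}}

```text
time: 35.58
tool_pos: [0.5083, -0.0075, 0.0455]
tool_rot: [-3.124, -0.075, 3.049]
contact_force: [0.3, -0.1, -4.2]
opening: 0.0499
```

```bash
python3 -c "
from h import *
st();gopad((.508,-.0065),.0425,3.0493,n=1)"
```

```text
t 35.58 p [ 0.5083 -0.0075  0.0455] rot [-3.124 -0.075  3.049] F [ 0.3 -0.1 -4.2] op 0.0499 q [-0.15  0.54  1.7  -0.03  0.97 -1.61]
pad [ 0.5112 -0.0071  0.0843]
from [ 0.5083 -0.0075  0.0455] [-3.124 -0.075  3.049] to [np.float64(0.5050373209119561), np.float64(-0.006917113170565261), 0.0425] n 1
[[[0.0031,0.0003,0.0032],0.0]]
```

{"name": "carry_out", "arguments": {"targets": [[[0.002,0,0.004],0]]}}

```text
time: 35.7
tool_pos: [0.5069, -0.0075, 0.0423]
tool_rot: [-3.124, -0.072, 3.049]
contact_force: [-3.4, 0.2, 32.0]
opening: 0.0496
```

```bash
python3 -c "
from h import *
st();gopad((.508,-.0065),.0425,3.0493,n=1)"
```

```text
t 35.7 p [ 0.5069 -0.0075  0.0423] rot [-3.124 -0.072  3.049] F [-3.4  0.2 32. ] op 0.0496 q [-0.15  0.54  1.71 -0.03  0.96 -1.61]
pad [ 0.5097 -0.007   0.0812]
from [ 0.5069 -0.0075  0.0423] [-3.124 -0.072  3.049] to [np.float64(0.5051262722197296), np.float64(-0.0069225269738359945), 0.0425] n 1
[[[0.0018,0.0004,-0.0001],-0.0002]]
```

{"name": "carry_out", "arguments": {"targets": [[[0,0,-0.001],0]]}}

```text
time: 35.83
tool_pos: [0.5068, -0.0074, 0.0433]
tool_rot: [-3.124, -0.072, 3.049]
contact_force: [-0.2, -0.3, -4.6]
opening: 0.0498
```

{"name": "carry_out", "arguments": {"targets": [[[0,0,0],0],[[0,0,0],0],[[0,0,0],0]], "fingers": 0}}

```text
time: 36.2
tool_pos: [0.507, -0.0075, 0.0434]
tool_rot: [-3.124, -0.072, 3.049]
contact_force: [0.7, -0.6, -0.6]
opening: 0.075
```

{"name": "carry_out", "arguments": {"targets": [[[0,0,-0.04],0],[[0,0,-0.05],0],[[0,0,-0.04],0]]}}

```text
time: 36.58
tool_pos: [0.5145, -0.0058, 0.1733]
tool_rot: [-3.124, -0.08, 3.049]
contact_force: [-0.1, -0.4, -0.3]
opening: 0.0918
```

```bash
python3 -c "
from h import *
st();go([.60,.36,.2],3.14,n=9)"
```

```text
t 36.58 p [ 0.5145 -0.0058  0.1733] rot [-3.124 -0.08   3.049] F [-0.1 -0.4 -0.3] op 0.0918 q [-0.15  0.4   1.53 -0.02  1.29 -1.62]
from [ 0.5145 -0.0058  0.1733] [-3.124 -0.08   3.049] to [0.6, 0.36, 0.2] n 9
[[[-0.0054,0.0413,-0.0041],-0.0101],[[-0.0059,0.0412,-0.0041],-0.0101],[[-0.0063,0.0412,-0.0041],-0.0101],[[-0.0067,0.0411,-0.0041],-0.0101],[[-0.0071,0.041,-0.0041],-0.0101],[[-0.0075,0.041,-0.0041],-0.0101],[[-0.0079,0.0409,-0.0041],-0.0101],[[-0.0084,0.0408,-0.0041],-0.0101],[[-0.0088,0.0407,-0.0041],-0.0101]]
```

```bash
python3 -c "
from h import *
gopad((.416,.278),.14,3.0585,n=7)"
```

```text
pad [ 0.5177 -0.0054  0.2122]
from [ 0.5145 -0.0058  0.1733] [-3.124 -0.08   3.049] to [np.float64(0.4128285533377985), np.float64(0.2776200831880894), 0.14] n 7
[[[0.0178,0.0391,0.0055],-0.0014],[[0.0177,0.0391,0.0055],-0.0014],[[0.0177,0.0391,0.0055],-0.0014],[[0.0176,0.0391,0.0055],-0.0014],[[0.0176,0.0392,0.0055],-0.0014],[[0.0175,0.0392,0.0055],-0.0014],[[0.0174,0.0392,0.0055],-0.0014]]
```

{"name": "carry_out", "arguments": {"targets": [[[0.018,0.039,0.004],-0.001],[[0.018,0.039,0.004],-0.001],[[0.018,0.039,0.004],-0.001],[[0.018,0.039,0.004],-0.001],[[0.018,0.039,0.004],-0.001],[[0.017,0.039,0.004],-0.001],[[0.017,0.039,0.004],-0.001],[[0,0,0],0]]}}

```text
time: 37.58
tool_pos: [0.4136, 0.2847, 0.1534]
tool_rot: [-3.126, -0.069, 3.054]
contact_force: [-0.3, -0.6, 0.7]
opening: 0.0916
```

```bash
python3 -c "
from h import *
st();gopad((.416,.278),.05,3.0585,n=2)
im=eyes.read_camera('top');cv2.imwrite('pics/t19.png',cv2.resize(im[:,:,::-1],(800,600)))
hsv=cv2.cvtColor(im,cv2.COLOR_RGB2HSV)
for vm in (80,110,125): print(vm,*top_rect(im,(150,230,255,300),.092,30,vm))
im=eyes.read_camera('side');cv2.imwrite('pics/s19.png',cv2.resize(im[:,:,::-1],(800,600)))
"
```

```text
t 37.58 p [0.4136 0.2847 0.1534] rot [-3.126 -0.069  3.054] F [-0.3 -0.6  0.7] op 0.0916 q [ 0.44  0.39  1.61  0.02  1.21 -1.06]
pad [0.4164 0.2851 0.1923]
from [0.4136 0.2847 0.1534] [-3.126 -0.069  3.054] to [np.float64(0.4132614865519732), np.float64(0.2776127778829826), 0.05] n 2
[[[-0.0037,-0.0027,0.0516],-0.0023],[[-0.0037,-0.0027,0.0516],-0.0023]]
80 [ 0.4992 -0.008 ] [147.19    58.6436] -5.2317
110 [ 0.5088 -0.0081] [128.1826  58.6535] -5.9281
125 [ 0.509  -0.0115] [126.9981  53.1696] -5.3721
```

View pics/t19.png

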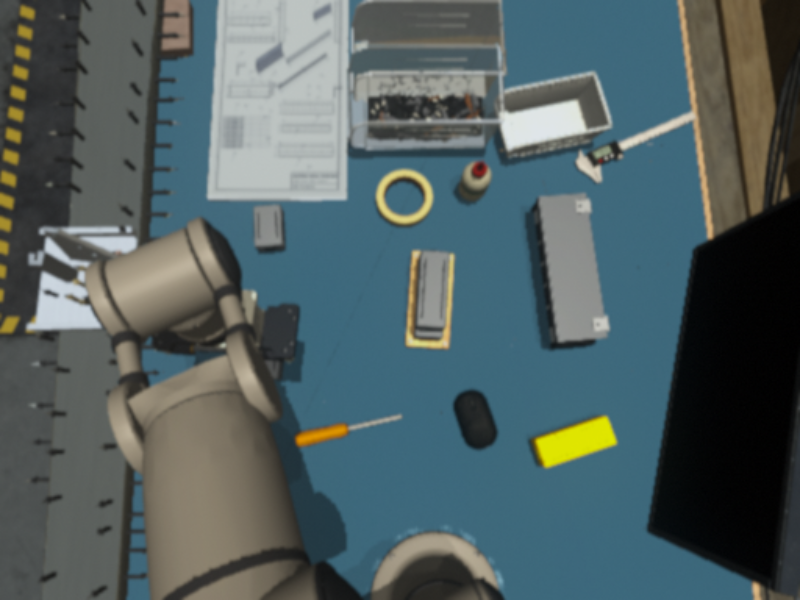

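View pics/s19.png

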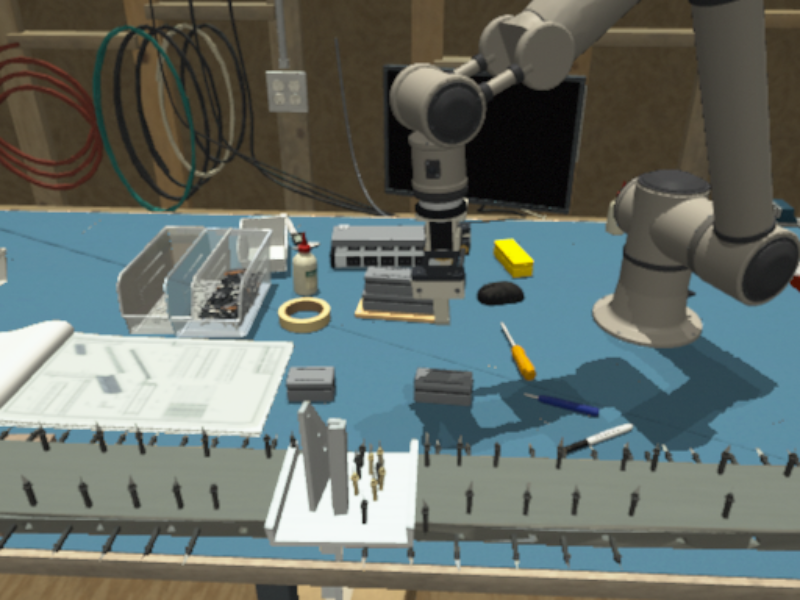

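Cases a and b are stacked square at x ≈ 0.509. Case d is unchanged since the knock. Descending on d.

{"name": "carry_out", "arguments": {"targets": [[[-0.004,-0.003,0.05],-0.001],[[-0.004,-0.003,0.05],-0.001],[[-0.002,-0.001,0.03],0],[[0,0,0],0]]}}

```text
time: 38.17
tool_pos: [0.4192, 0.2695, 0.0218]
tool_rot: [-3.127, -0.064, 3.048]
contact_force: [0.5, -0.6, 1.2]
opening: 0.0919
```

```bash
python3 -c "
from h import *
st();gopad((.416,.278),-.011,3.0585,n=2)"
```

```text
t 38.17 p [0.4192 0.2695 0.0218] rot [-3.127 -0.064  3.048] F [ 0.5 -0.6  1.2] op 0.0919 q [ 0.41  0.56  1.77  0.02  0.88 -1.09]
pad [0.4218 0.2698 0.0607]
from [0.4192 0.2695 0.0218] [-3.127 -0.064  3.048] to [np.float64(0.41348051729639557), np.float64(0.277646503674925), -0.011] n 2
[[[0.0022,0.004,0.0165],-0.0052],[[0.0022,0.0041,0.0165],-0.0052]]
```

{"name": "carry_out", "arguments": {"targets": [[[0.003,0.004,0.018],-0.005],[[0.003,0.004,0.013],-0.005],[[0,0,0],0]]}}

```text
time: 38.55
tool_pos: [0.4155, 0.2773, -0.0062]
tool_rot: [-3.13, -0.058, 3.056]
contact_force: [-0.1, -0.0, 0.3]
opening: 0.0918
```

```bash
python3 -c "
from h import *
st();gopad((.416,.278),-.011,3.0585,n=1)"
```

```text
t 38.55 p [ 0.4155  0.2773 -0.0062] rot [-3.13  -0.058  3.056] F [-0.1 -0.   0.3] op 0.0918 q [ 0.42  0.6   1.79  0.03  0.81 -1.08]
pad [0.4178 0.2776 0.0328]
from [ 0.4155  0.2773 -0.0062] [-3.13  -0.058  3.056] to [np.float64(0.41369010416319846), np.float64(0.27773568952860667), -0.011] n 1
[[[0.0015,0.0003,0.0049],-0.0029]]
```

{"name": "carry_out", "arguments": {"targets": [[[0.002,0,0.005],-0.002],[[0,0,0],0],[[0,0,0],0],[[0,0,0],0],[[0,0,0],0],[[0,0,0],0]], "fingers": 1}}

```text
time: 39.3
tool_pos: [0.4149, 0.2781, -0.009]
tool_rot: [-3.132, -0.055, 3.058]
contact_force: [0.2, 0.6, -0.3]
opening: 0.0498
```

```bash
python3 -c "
from h import *
st();print(pad())"
```

```text
t 39.3 p [ 0.4149  0.2781 -0.009 ] rot [-3.132 -0.055  3.058] F [ 0.2  0.6 -0.3] op 0.0498 q [ 0.42  0.6   1.79  0.03  0.8  -1.08]
[0.41700598 0.27827516 0.02992752]
```

{"name": "carry_out", "arguments": {"targets": [[[0,0,-0.02],0],[[0,0,-0.05],0],[[0,0,-0.05],0],[[0,0,-0.05],0],[[0,0,-0.02],0]]}}

```text
time: 39.92
tool_pos: [0.4232, 0.2777, 0.1826]
tool_rot: [-3.126, -0.063, 3.058]
contact_force: [-0.7, -1.0, -3.6]
opening: 0.0497
```

```bash
python3 -c "
from h import *
st();gopad((.508,-.0065),.16,3.0493,n=7)"
```

```text
t 39.92 p [0.4232 0.2777 0.1826] rot [-3.126 -0.063  3.058] F [-0.7 -1.  -3.6] op 0.0497 q [ 0.42  0.37  1.56  0.02  1.28 -1.08]
pad [0.4257 0.2781 0.2215]
from [0.4232 0.2777 0.1826] [-3.126 -0.063  3.058] to [np.float64(0.5054850272123965), np.float64(-0.006879151207316963), 0.16] n 7
[[[-0.0153,-0.0395,0.0029],0.0012],[[-0.0154,-0.0395,0.0029],0.0012],[[-0.0154,-0.0394,0.0029],0.0012],[[-0.0154,-0.0394,0.0029],0.0012],[[-0.0155,-0.0394,0.0029],0.0012],[[-0.0155,-0.0394,0.0029],0.0012],[[-0.0156,-0.0394,0.0029],0.0012]]
```

{"name": "carry_out", "arguments": {"targets": [[[-0.016,-0.039,0.001],0.001],[[-0.016,-0.039,0.001],0.001],[[-0.016,-0.039,0.001],0.001],[[-0.016,-0.039,0.001],0.001],[[-0.016,-0.039,0.001],0.001],[[-0.016,-0.039,0.001],0.001],[[-0.015,-0.037,0.001],0.001],[[0,0,0],0]]}}

```text
time: 40.92
tool_pos: [0.5107, -0.01, 0.1712]
tool_rot: [-3.127, -0.066, 3.053]
contact_force: [-0.1, 0.4, -2.6]
opening: 0.0494
```

```bash
python3 -c "
from h import *
st();gopad((.5095,-.007),.10,3.0493,n=2)"
```

```text
t 40.92 p [ 0.5107 -0.01    0.1712] rot [-3.127 -0.066  3.053] F [-0.1  0.4 -2.6] op 0.0494 q [-0.16  0.39  1.56 -0.02  1.26 -1.63]
pad [ 0.5133 -0.0097  0.2101]
from [ 0.5107 -0.01    0.1712] [-3.127 -0.066  3.053] to [np.float64(0.5068750358384009), np.float64(-0.0073390229053894715), 0.1] n 2
[[[-0.0004,0.0017,0.0356],0.0017],[[-0.0004,0.0017,0.0356],0.0017]]
```

{"name": "carry_out", "arguments": {"targets": [[[-0.001,0.002,0.036],0.002],[[-0.001,0.001,0.033],0.001]]}}

```text
time: 41.18
tool_pos: [0.5093, -0.0072, 0.1023]
tool_rot: [-3.127, -0.062, 3.049]
contact_force: [0.7, 0.4, -2.9]
opening: 0.0496
```

```bash
python3 -c "
from h import *
st();gopad((.5095,-.007),.084,3.0493,n=2)"
```

```text
t 41.17 p [ 0.5093 -0.0072  0.1023] rot [-3.127 -0.062  3.049] F [ 0.7  0.4 -2.9] op 0.0496 q [-0.15  0.46  1.66 -0.02  1.09 -1.62]
pad [ 0.5117 -0.0069  0.1412]
from [ 0.5093 -0.0072  0.1023] [-3.127 -0.062  3.049] to [np.float64(0.507042598833096), np.float64(-0.007332381807813705), 0.084] n 2
[[[0.0005,-0.0,0.0092],-0.0003],[[0.0005,-0.0,0.0092],-0.0003]]
```

{"name": "carry_out", "arguments": {"targets": [[[0,0,0.01],0],[[-0.001,-0.001,0.005],0]]}}

```text
time: 41.42
tool_pos: [0.5074, -0.0069, 0.0854]
tool_rot: [-3.128, -0.067, 3.05]
contact_force: [-1.1, -0.0, -2.7]
opening: 0.05
```

```bash
python3 -c "
from h import *
st();gopad((.5095,-.007),.083,3.0493,n=1)"
```

```text
t 41.42 p [ 0.5074 -0.0069  0.0854] rot [-3.128 -0.067  3.05 ] F [-1.1 -0.  -2.7] op 0.05 q [-0.15  0.48  1.68 -0.02  1.05 -1.62]
pad [ 0.51   -0.0066  0.1243]
from [ 0.5074 -0.0069  0.0854] [-3.128 -0.067  3.05 ] to [np.float64(0.5068610845741105), np.float64(-0.007293809135233486), 0.083] n 1
[[[0.0003,-0.0004,0.0025],0.0007]]
```

{"name": "carry_out", "arguments": {"targets": [[[0,0,0.003],0]]}}

```text
time: 41.55
tool_pos: [0.5075, -0.0068, 0.0831]
tool_rot: [-3.128, -0.066, 3.05]
contact_force: [-5.6, -1.0, 9.3]
opening: 0.0498
```

```bash
python3 -c "
from h import *
st();gopad((.5095,-.007),.083,3.0493,n=1)"
```

```text
t 41.55 p [ 0.5075 -0.0068  0.0831] rot [-3.128 -0.066  3.05 ] F [-5.6 -1.   9.3] op 0.0498 q [-0.15  0.48  1.68 -0.02  1.04 -1.62]
pad [ 0.5101 -0.0065  0.122 ]
from [ 0.5075 -0.0068  0.0831] [-3.128 -0.066  3.05 ] to [np.float64(0.5068872968343169), np.float64(-0.007303156455975016), 0.083] n 1
[[[0.0005,-0.0006,0.0001],0.0011]]
```

Case d is in contact with the stack. Releasing.

{"name": "carry_out", "arguments": {"targets": [[[0,0,0],0],[[0,0,0],0],[[0,0,0],0],[[0,0,0],0]], "fingers": 0}}

```text
time: 42.05
tool_pos: [0.5097, -0.0069, 0.0859]
tool_rot: [-3.128, -0.06, 3.05]
contact_force: [0.2, -0.0, -0.2]
opening: 0.0852
```

{"name": "carry_out", "arguments": {"targets": [[[0,0,-0.04],0],[[0,0,-0.05],0],[[0,0,-0.03],0]]}}

```text
time: 42.42
tool_pos: [0.5156, -0.0058, 0.2066]
tool_rot: [-3.128, -0.066, 3.05]
contact_force: [1.1, 1.0, -0.6]
opening: 0.0916
```

```bash
python3 -c "
from h import *
st();gopad((.6405,.2815),.17,3.205,n=8)
im=eyes.read_camera('side');cv2.imwrite('pics/s20.png',cv2.resize(im[100:330,150:350,::-1],None,fx=2.6,fy=2.6))"
```

```text
t 42.42 p [ 0.5156 -0.0058  0.2066] rot [-3.128 -0.066  3.05 ] F [ 1.1  1.  -0.6] op 0.0916 q [-0.15  0.37  1.49 -0.02  1.35 -1.62]
pad [ 0.5182 -0.0055  0.2456]
from [ 0.5156 -0.0058  0.2066] [-3.128 -0.066  3.05 ] to [np.float64(0.6378898929867084), np.float64(0.2812033129015736), 0.17] n 8
[[[-0.0122,0.0372,0.0033],-0.0194],[[-0.0129,0.0369,0.0033],-0.0194],[[-0.0137,0.0367,0.0033],-0.0194],[[-0.0144,0.0364,0.0033],-0.0194],[[-0.0151,0.0361,0.0033],-0.0194],[[-0.0158,0.0358,0.0033],-0.0194],[[-0.0164,0.0355,0.0033],-0.0194],[[-0.0171,0.0352,0.0033],-0.0194]]
```

View pics/s20.png

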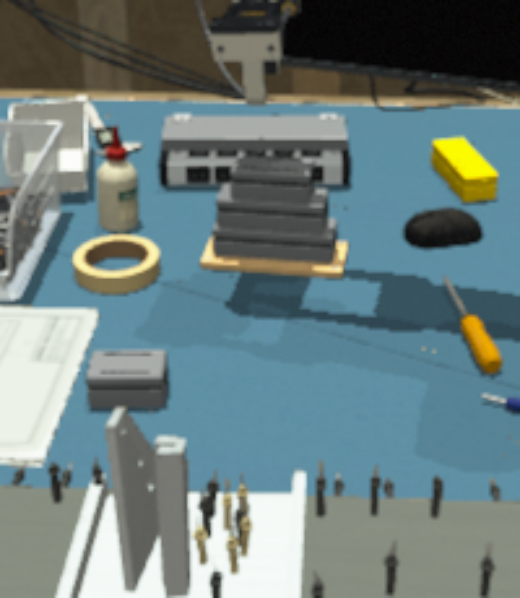

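The column of a, b and d is aligned. Now case e at about (0.641, 0.282).

{"name": "carry_out", "arguments": {"targets": [[[-0.012,0.037,0.003],-0.02],[[-0.013,0.037,0.003],-0.02],[[-0.014,0.037,0.003],-0.02],[[-0.014,0.036,0.003],-0.02],[[-0.015,0.036,0.003],-0.02],[[-0.016,0.036,0.003],-0.02],[[-0.016,0.035,0.003],-0.02],[[-0.017,0.034,0.003],-0.02],[[0,0,0],0]]}}

```text
time: 43.6
tool_pos: [0.6428, 0.2875, 0.1744]
tool_rot: [-3.136, -0.059, -3.07]
contact_force: [-0.6, -0.7, -0.7]
opening: 0.0918
```

```bash
python3 -c "
from h import *
st();gopad((.641,.282),.05,3.2096,n=3)
im=eyes.read_camera('top');cv2.imwrite('pics/t21.png',cv2.resize(im[:,:,::-1],(800,600)))
for vm in (110,125): print(vm,*top_rect(im,(140,230,255,300),.132,30,vm))
im=eyes.read_camera('side');cv2.imwrite('pics/s21.png',cv2.resize(im[100:330,150:350,::-1],None,fx=2.6,fy=2.6))
"
```

```text
t 43.6 p [0.6428 0.2875 0.1744] rot [-3.136 -0.059 -3.07 ] F [-0.6 -0.7 -0.7] op 0.0918 q [ 0.31  0.75  0.91  0.01  1.54 -1.33]
pad [0.6451 0.2879 0.2133]
from [0.6428 0.2875 0.1744] [-3.136 -0.059 -3.07 ] to [np.float64(0.6387072087587539), np.float64(0.2816127383758215), 0.05] n 3
[[[-0.001,-0.0016,0.0415],0.0011],[[-0.001,-0.0016,0.0415],0.0011],[[-0.001,-0.0016,0.0415],0.0011]]
110 [ 0.5123 -0.008 ] [99.0316 53.7269] -5.2316
125 [ 0.5126 -0.0068] [97.5891 44.0984] -5.1177
```

View pics/t21.png

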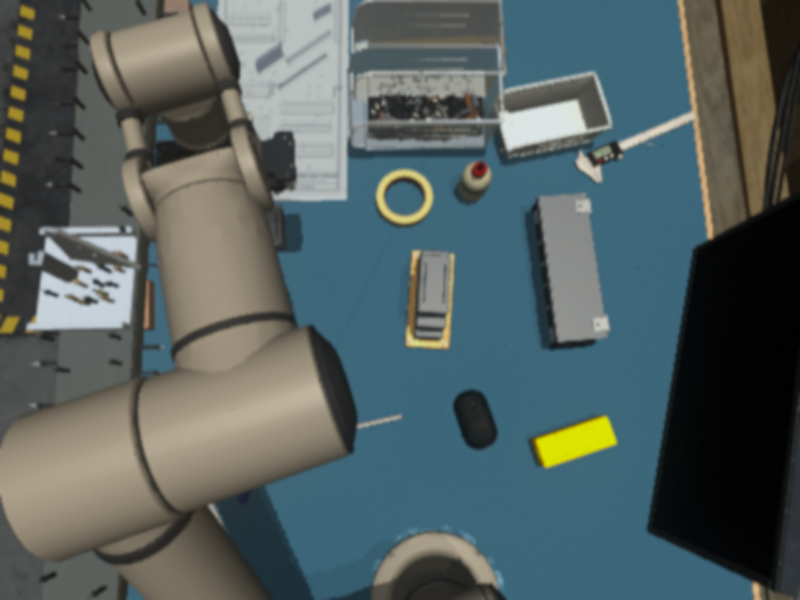

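View pics/s21.png

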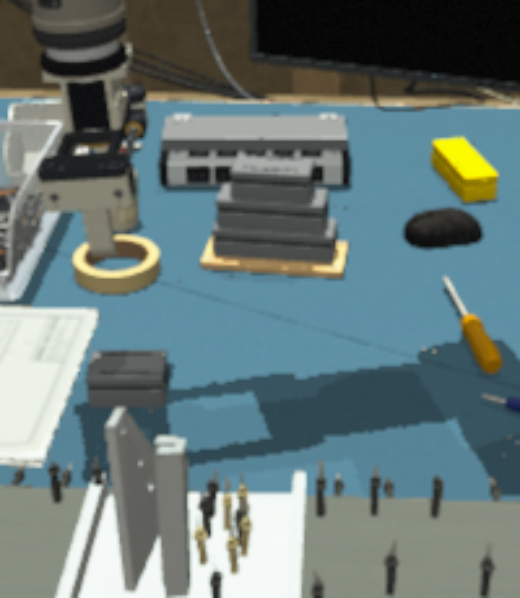

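```bash
python3 -c "
from h import *
im=eyes.read_camera('side');cv2.imwrite('s21raw.png',im[:,:,::-1]);cv2.imwrite('pics/s22.png',cv2.resize(im[152:210,220:290,::-1],None,fx=10,fy=10,interpolation=cv2.INTER_CUBIC))
"
```

```text
(no output)
```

View pics/s22.png

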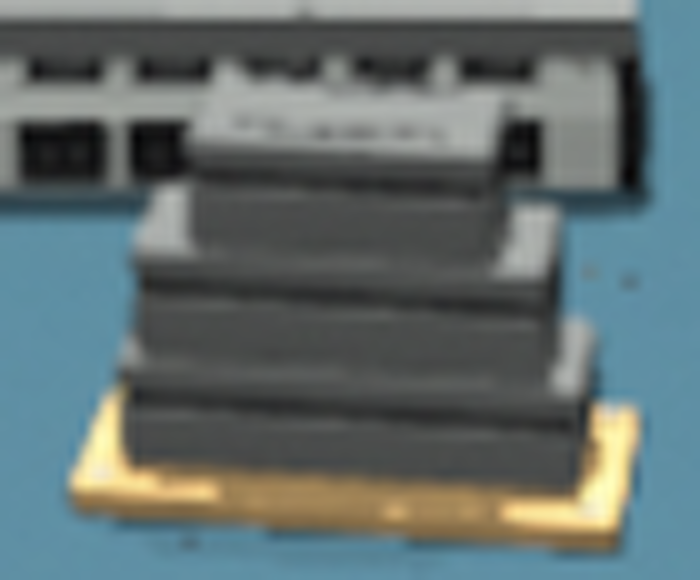

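```bash
python3 -c "
from h import *
f=lambda x,y,z:onz('side',220+x/10,152+y/10,z)[:2]
for n,l,r,z in [('base',(72,488),(622,533),.012),('a',(125,460),(580,492),.012),('b',(138,345),(556,378),.052),('d',(190,245),(500,265),.092),('dtop',(188,155),(500,168),.13),('btop',(136,258),(558,285),.09),('atop',(123,370),(588,405),.05)]:
    L,R=f(*l,z),f(*r,z);m=(L+R)/2;print(n,L.round(4),R.round(4),'len',np.linalg.norm(L-R).round(4),'mid',m.round(4))
# expected front mid of stack for centre c: c + w/2*n
n=np.array([np.sin(.0925),np.cos(.0925)])
print('base front mid exp',np.array([.5058,-.0067])+.039*n,'case',np.array([.5058,-.0067])+.025*n)
"
```

```text
base [0.5943 0.0286] [0.4192 0.0479] len 0.1761 mid [0.5068 0.0383]
a [0.5793 0.0097] [0.4326 0.0229] len 0.1472 mid [0.506  0.0163]
b [0.5744 0.0058] [0.4411 0.0211] len 0.1341 mid [0.5077 0.0134]
d [0.5562 0.0137] [0.4592 0.0225] len 0.0974 mid [0.5077 0.0181]
dtop [0.5547 0.0283] [0.4595 0.0325] len 0.0954 mid [0.5071 0.0304]
btop [0.5726 0.0196] [0.4411 0.0312] len 0.132 mid [0.5068 0.0254]
atop [0.5779 0.0191] [0.4309 0.0345] len 0.1478 mid [0.5044 0.0268]
base front mid exp [0.50940236 0.03213327] case [0.5081092  0.01819312]
```

The side view puts the base centre at x ≈ 0.503, a at 0.503, and b and d at 0.505, so the column is centred within about 2 mm. The top view's offset grows with height, so it's calibration bias. Descending on e.

{"name": "carry_out", "arguments": {"targets": [[[-0.001,-0.002,0.042],0.001],[[-0.001,-0.002,0.042],0.001],[[-0.001,-0.002,0.042],0.001],[[0,0,0.02],0],[[0,0,0],0]]}}

```text
time: 44.38
tool_pos: [0.6395, 0.2701, 0.0314]
tool_rot: [-3.135, -0.052, -3.085]
contact_force: [0.1, -0.0, -0.7]
opening: 0.0918
```

```bash
python3 -c "
from h import *
st();gopad((.641,.282),-.011,3.2096,n=2)"
```

```text
t 44.38 p [0.6395 0.2701 0.0314] rot [-3.135 -0.052 -3.085] F [ 0.1 -0.  -0.7] op 0.0918 q [ 0.29  0.84  1.14  0.01  1.22 -1.34]
pad [0.6415 0.2704 0.0704]
from [0.6395 0.2701 0.0314] [-3.135 -0.052 -3.085] to [np.float64(0.6389890920901274), np.float64(0.2816331125605556), -0.011] n 2
[[[-0.0012,0.0059,0.0211],-0.0056],[[-0.0012,0.0059,0.0211],-0.0056]]
```

{"name": "carry_out", "arguments": {"targets": [[[-0.001,0.006,0.02],-0.006],[[-0.001,0.006,0.016],-0.006],[[0,0,0],0]]}}

```text
time: 44.75
tool_pos: [0.6404, 0.282, -0.004]
tool_rot: [-3.137, -0.048, -3.073]
contact_force: [-0.9, -0.5, -0.1]
opening: 0.0918
```

```bash
python3 -c "
from h import *
st();gopad((.641,.282),-.011,3.2096,n=1)"
```

```text
t 44.75 p [ 0.6404  0.282  -0.004 ] rot [-3.137 -0.048 -3.073] F [-0.9 -0.5 -0.1] op 0.0918 q [ 0.3   0.88  1.14  0.01  1.16 -1.34]
pad [0.6423 0.2823 0.0349]
from [ 0.6404  0.282  -0.004 ] [-3.137 -0.048 -3.073] to [np.float64(0.6391461529078156), np.float64(0.28168360968402617), -0.011] n 1
[[[0.001,-0.0002,0.007],0.0002]]
```

{"name": "carry_out", "arguments": {"targets": [[[0.001,0,0.006],0],[[0,0,0],0],[[0,0,0],0],[[0,0,0],0],[[0,0,0],0],[[0,0,0],0]], "fingers": 1}}

```text
time: 45.5
tool_pos: [0.6401, 0.2824, -0.0087]
tool_rot: [-3.137, -0.045, -3.073]
contact_force: [-0.8, 0.8, -1.4]
opening: 0.0499
```

```bash
python3 -c "
from h import *
st();print(pad())"
```

```text
t 45.5 p [ 0.6401  0.2824 -0.0087] rot [-3.137 -0.045 -3.073] F [-0.8  0.8 -1.4] op 0.0499 q [ 0.3   0.89  1.15  0.01  1.15 -1.34]
[0.64184475 0.28273061 0.03028265]
```

{"name": "carry_out", "arguments": {"targets": [[[0,0,-0.02],0],[[0,0,-0.05],0],[[0,0,-0.05],0],[[0,0,-0.05],0],[[0,0,-0.05],0]]}}

```text
time: 46.12
tool_pos: [0.6478, 0.2831, 0.2166]
tool_rot: [-3.135, -0.054, -3.073]
contact_force: [0.5, 0.8, -2.9]
opening: 0.0497
```

```bash
python3 -c "
from h import *
st();gopad((.509,-.007),.20,3.0493,n=8)"
```

```text
t 46.12 p [0.6478 0.2831 0.2166] rot [-3.135 -0.054 -3.073] F [ 0.5  0.8 -2.9] op 0.0497 q [ 0.3   0.74  0.82  0.01  1.64 -1.34]
pad [0.6499 0.2835 0.2556]
from [0.6478 0.2831 0.2166] [-3.135 -0.054 -3.073] to [np.float64(0.5069093263063653), np.float64(-0.007403029197788951), 0.2] n 8
[[[0.0199,-0.035,0.0034],0.0201],[[0.0192,-0.0354,0.0034],0.0201],[[0.0185,-0.0358,0.0034],0.0201],[[0.0178,-0.0361,0.0034],0.0201],[[0.017,-0.0365,0.0034],0.0201],[[0.0163,-0.0368,0.0034],0.0201],[[0.0156,-0.0371,0.0034],0.0201],[[0.0148,-0.0374,0.0034],0.0201]]
```

{"name": "carry_out", "arguments": {"targets": [[[0.02,-0.035,0.002],0.02],[[0.019,-0.035,0.002],0.02],[[0.019,-0.036,0.002],0.02],[[0.018,-0.036,0.002],0.02],[[0.017,-0.036,0.002],0.02],[[0.016,-0.037,0.002],0.02],[[0.015,-0.037,0.002],0.02],[[0.012,-0.034,0.002],0.02],[[0,0,0],0]]}}

```text
time: 47.25
tool_pos: [0.5092, -0.0107, 0.2273]
tool_rot: [-3.132, -0.025, 3.046]
contact_force: [1.3, 0.3, -2.7]
opening: 0.0499
```

```bash
python3 -c "
from h import *
st();gopad((.5095,-.007),.14,3.0493,n=2)"
```

```text
t 47.25 p [ 0.5092 -0.0107  0.2273] rot [-3.132 -0.025  3.046] F [ 1.3  0.3 -2.7] op 0.0499 q [-0.16  0.31  1.51 -0.01  1.34 -1.64]
pad [ 0.5102 -0.0104  0.2662]
from [ 0.5092 -0.0107  0.2273] [-3.132 -0.025  3.046] to [np.float64(0.508502235685229), np.float64(-0.0072954119096182045), 0.14] n 2
[[[-0.0006,0.0021,0.0436],-0.0019],[[-0.0006,0.0021,0.0436],-0.0019]]
```

{"name": "carry_out", "arguments": {"targets": [[[-0.001,0.002,0.043],-0.001],[[-0.001,0.002,0.04],-0.001]]}}

```text
time: 47.5
tool_pos: [0.5133, -0.0073, 0.1479]
tool_rot: [-3.132, -0.012, 3.047]
contact_force: [0.2, 1.0, -2.7]
opening: 0.0496
```

```bash
python3 -c "
from h import *
st();gopad((.5095,-.007),.125,3.0493,n=2)"
```

```text
t 47.5 p [ 0.5133 -0.0073  0.1479] rot [-3.132 -0.012  3.047] F [ 0.2  1.  -2.7] op 0.0496 q [-0.16  0.38  1.63 -0.01  1.14 -1.63]
pad [ 0.5138 -0.007   0.1869]
from [ 0.5133 -0.0073  0.1479] [-3.132 -0.012  3.047] to [np.float64(0.5089799435458011), np.float64(-0.007336531325427108), 0.125] n 2
[[[0.002,-0.0001,0.0115],-0.0012],[[0.002,-0.0001,0.0115],-0.0012]]
```

{"name": "carry_out", "arguments": {"targets": [[[0.001,0,0.013],-0.001],[[0.001,0,0.007],-0.001]]}}

```text
time: 47.75
tool_pos: [0.5109, -0.0059, 0.1274]
tool_rot: [-3.132, -0.014, 3.05]
contact_force: [-0.7, -0.4, -1.1]
opening: 0.0494
```

```bash
python3 -c "
from h import *
st();gopad((.5095,-.007),.123,3.0493,n=1)"
```

```text
t 47.75 p [ 0.5109 -0.0059  0.1274] rot [-3.132 -0.014  3.05 ] F [-0.7 -0.4 -1.1] op 0.0494 q [-0.15  0.4   1.67 -0.01  1.08 -1.63]
pad [ 0.5115 -0.0056  0.1664]
from [ 0.5109 -0.0059  0.1274] [-3.132 -0.014  3.05 ] to [np.float64(0.5089240451924826), np.float64(-0.007308157014817075), 0.123] n 1
[[[0.0018,-0.0015,0.0044],0.0012]]
```

{"name": "carry_out", "arguments": {"targets": [[[0.002,-0.001,0.003],0.001],[[0,0,0.002],0]]}}

```text
time: 48.0
tool_pos: [0.5095, -0.0066, 0.1242]
tool_rot: [-3.132, -0.012, 3.05]
contact_force: [-3.0, -0.1, 6.9]
opening: 0.0499
```

```bash
python3 -c "
from h import *
st();gopad((.5095,-.007),.123,3.0493,n=1)
im=eyes.read_camera('side');cv2.imwrite('pics/s23.png',cv2.resize(im[132:210,215:295,::-1],None,fx=7,fy=7,interpolation=cv2.INTER_CUBIC))"
```

```text
t 48.0 p [ 0.5095 -0.0066  0.1242] rot [-3.132 -0.012  3.05 ] F [-3.  -0.1  6.9] op 0.0499 q [-0.16  0.4   1.68 -0.01  1.07 -1.63]
pad [ 0.51   -0.0063  0.1632]
from [ 0.5095 -0.0066  0.1242] [-3.132 -0.012  3.05 ] to [np.float64(0.5090100813937751), np.float64(-0.007326145929885029), 0.123] n 1
[[[0.0004,-0.0007,0.0012],0.0009]]
```

View pics/s23.png

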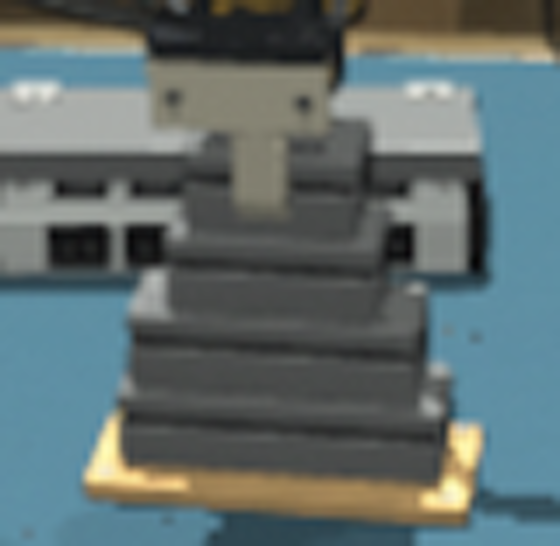

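Case e sits centred on d: e spans columns 187–365 and d 170–382. Releasing.

{"name": "carry_out", "arguments": {"targets": [[[0,0,0],0],[[0,0,0],0],[[0,0,0],0],[[0,0,0],0],[[0,0,0],0]], "fingers": 0}}

```text
time: 48.68
tool_pos: [0.5115, -0.007, 0.1262]
tool_rot: [-3.132, -0.006, 3.05]
contact_force: [0.8, -0.2, 0.1]
opening: 0.0909
```

{"name": "carry_out", "arguments": {"targets": [[[0,0,-0.04],0],[[0,0,-0.05],0],[[0,0,-0.04],0]]}}

```text
time: 49.05
tool_pos: [0.5105, -0.0056, 0.2561]
tool_rot: [-3.133, -0.015, 3.05]
contact_force: [1.3, 0.0, -0.9]
opening: 0.0913
```

{"name": "carry_out", "arguments": {"targets": [[[0,0.04,0],0],[[0,0.045,0],0],[[0,0.045,0],0],[[0,0.045,0],0],[[0,0.045,0],0],[[0,0.04,0],0],[[0,0,0],0]]}}

```text
time: 49.92
tool_pos: [0.5374, 0.2604, 0.257]
tool_rot: [-3.132, -0.007, 3.047]
contact_force: [0.5, -1.0, -0.5]
opening: 0.0918
```

```bash
python3 -c "
from h import *
st()
im=eyes.read_camera('top');cv2.imwrite('pics/t24.png',cv2.resize(im[:,:,::-1],(800,600)))
for vm in (110,125): print(vm,*top_rect(im,(140,230,255,300),.172,30,vm))
im=eyes.read_camera('side');cv2.imwrite('pics/s24.png',cv2.resize(im[132:210,205:295,::-1],None,fx=7,fy=7,interpolation=cv2.INTER_CUBIC))
"
```

```text
t 49.92 p [0.5374 0.2604 0.257 ] rot [-3.132 -0.007  3.047] F [ 0.5 -1.  -0.5] op 0.0918 q [ 0.33  0.45  1.21 -0.01  1.49 -1.15]
110 [ 0.5053 -0.007 ] [90.5209 49.6337] -3.956
125 [ 0.5116 -0.0076] [76.4435 46.1807] -6.3248
```

View pics/t24.png

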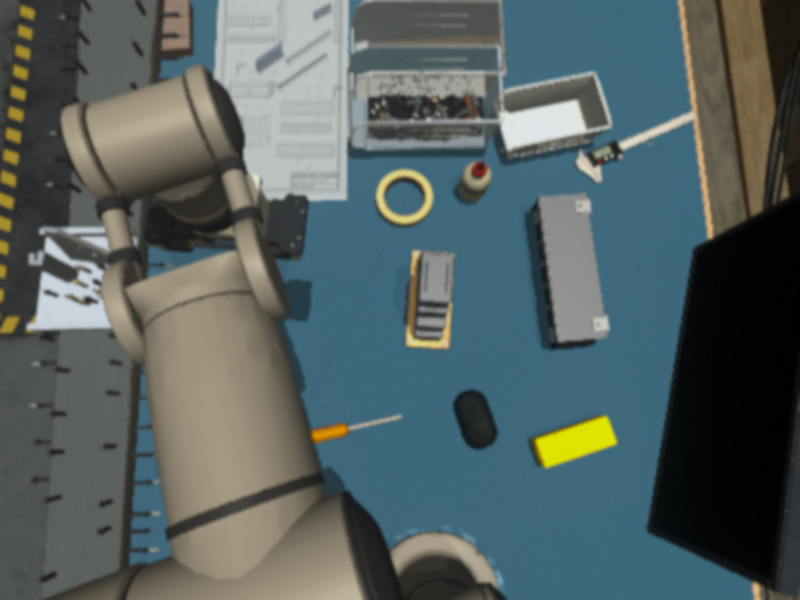

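View pics/s24.png

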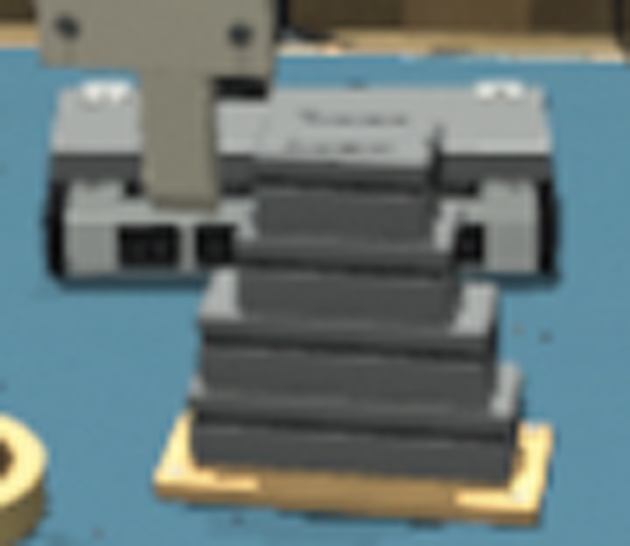

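The column stands square on the board, the guard is shut, and the bottle and tape are in place. Handing in.

```bash
python3 -c "
from cell import order
print(order.hand_in())"
```

```text
the job is handed in; nothing more can be done
None
```

The bench is shut down and the job was handed in at about 50 s. Hand-in gives no verdict.

- **Levers:** all five were switched off in one continuous drag from lever 0 to lever 4. An earlier pass at the reported height touched no lever. A light touch on clear bench then showed the fingertips sit 20 mm above the reported z. I did the real drag with that corrected, and the side view showed all five levers laid over.
- **Guard:** pushed over from behind and pressed down until the force rose at a true height of 76 mm. The pictures show it lying level.
- **Cases:** there were four (a, b, d and e; c was absent). They are stacked a, b, d, e along the board. Case d was knocked about 3 cm during the run, so I re-measured it before gripping. No grip slip was noticed.

**Last checks:**
- **Column:** the side view put a, b and d within about 2 mm of the board's centre, and e centred on d. The top view instead showed offsets from the board's centre growing from about 3 mm for a to 7 mm for d, and 6 mm for e; I took that to be camera bias.
- **Tool tilt:** the tool was tilted by up to about 5° while carrying the cases, but they all lie flat after release.
- **Bystanders:** the bottle and tape look unmoved, and the bank is clear of cases.

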